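# Daily scale check behind the sample jars

### The arm

A 7-joint arm with a two-finger parallel gripper is mounted at the origin on the work surface. World frame = base frame: x ahead of the robot, y to its left, z up, the work surface at z = 0. Lengths are in m, angles in rad, forces in N, time in s.
With the tool pointing down it reaches from about 0.425 to 0.925 m from the base axis. Payload 6.8 kg.
Tool frame: the origin (TCP) lies midway between the tips of the shut fingers; the grasp point (between the pads) lies 19 mm behind it; z points along the fingers, y is the line along which they close (so a half turn about z gives the same grasp; the last joint's range is limited). The gripper opens to 85 mm and grips with 20 to 120 N. Pads are 22 mm wide; open, the fingers measure 114 mm over their backs; the gripper's body (76 mm by 85 mm) begins 54 mm behind the grasp point. The pads swing forward as they close: fully open they stand 13 mm farther back than shut.
Start: joints at [-1.284, 0.477, 0.022, 1.555, -0.011, 1.109, -0.083], TCP at [0.26, 0.623, 0.231] pointing down, gripper open.
Joint ranges: [-2.96, 2.96], [-0.34, 2.1], [-1.41, 1.46], [0.24, 2.44], [-1.37, 4.51], [0.17, 1.92], [-2.96, 2.96]. Speed limits (rad/s): [2.39, 2.39, 3.14, 3.14, 3.14, 3.14, 3.14].

### API

Orientations are given as a unit quaternion [w, x, y, z].
In Python, from station import * gives the robot as it stands. The module is installed in compiled form; this text tells all that it offers.
- The arm moves only by the shell command python3 -m jog 'ROWS' [OPENING] [FORCE]. ROWS is JSON, a list of rows, each an object of numbers: "x", "y", "z": the shift along the tool's x, y, z in m; "ax", "ay", "az": the turn, a rotation vector about the tool's x, y, z in rad. In form: [{"x": .., "y": .., "z": .., "ax": .., "ay": .., "az": ..}, ...]. A call has 1 to 12 rows; each row is the pose to reach, as a shift and turn from the pose commanded when the call began, along the tool's axes at that moment; what a row does not reach only later rows make up. A row lasts 1/10 s, in which the tool goes at most 50 mm and 8.59 degrees, less where a joint would pass 70% of its speed; a pose out of reach is approached as far as the arm can. A call with a gripper value outside its range is refused whole. OPENING is the opening, from 0 (shut) to 1 (fully open), set as the call begins (- or left out, the last holds). The fingers move at their own pace and stop on an object; FORCE is the grip in N (left out, the last holds). Time passes only in rows, so rows that repeat a pose let the fingers close. It gives the time, the measured TCP pose, the force, the opening and the grip force at its end, in the units of the state.
- get_obs(): the state, without advancing time (a new reading comes with each control period).
- read_camera(name): name is "side" or "top" or "wrist"; returns the picture (384x512x3 uint8, red, green, blue); there is no depth.
- camera_params(name): a dict with "K" (3x3 intrinsics, pixels), "origin" and "attitude" of the camera in the world. Camera axes: x right, y up, looking along -z (the intrinsics and any distortion apply to the point x, -y, -z); pixel columns grow to the right and rows downward; lengths in m; the calibration is good to about 2 mm. A picture is of the moment at which its call begins: read the wrist's pose just before it. camera_params takes no time and is no camera call; for the wrist camera it gives the pose at the moment of the call.
- hand_in(): hands the job in; it is judged then, once.
The state is a dict: "t": time; "q": joint angles; "joint_vel": joint speeds; "joint_torque": joint torques, N m; "eef_pos": TCP position; "tool_rot": TCP orientation; "contact_force": force on the tool from outside, world axes, zero at the start; "torque": the same for the moment, N m; "gripper_width": opening from 0.0 (shut) to 1.0 (fully open); "grasp_force": force on a finger pad.
Only numpy, scipy, OpenCV 4.12 (cv2) and the standard library are available. Lean on these libraries where they do the work, as an engineer would, in place of code of your own. Each camera call takes 0.05 s, during which the arm holds its last target. There are 200 camera calls.

### The job

Check the packing scale with the brass test weight that stands hemmed in by the three sample jars. First move all three jars into the green side tray; then, with the jars still in the tray, gently stand the weight upright inside the green circle on the scale pan, let go of it and leave it there; only after that put each jar back on the mat of its own lid's colour, wholly on the mat. Never tip a jar or the weight over, and never drop the weight.

Things in the scene. Friction and masses are not known exactly. Their poses are not given: they have to be found in the camera images.
- jar_red: clear round sample jar of dried mushrooms with a red lid: 60 mm diameter all the way up, 100 mm tall (the lid is the top 20 mm), about 0.28 kg. Origin: centre of its underside, z up; round, so its yaw means nothing. At the start it stands on its own mat.
- jar_yellow: clear round sample jar of dried mushrooms with a yellow lid: 60 mm diameter all the way up, 100 mm tall (the lid is the top 20 mm), about 0.28 kg. Origin: centre of its underside, z up; round, so its yaw means nothing. At the start it stands on its own mat.
- jar_blue: clear round sample jar of dried mushrooms with a blue lid: 60 mm diameter all the way up, 100 mm tall (the lid is the top 20 mm), about 0.28 kg. Origin: centre of its underside, z up; round, so its yaw means nothing. At the start it stands on its own mat.
- mat_red: fixed red round mat, 84 mm diameter, 3 mm thick, lying in the sample bay: home of the red-lidded jar. Origin: centre of its underside, so the jar's underside rests 3 mm above it. The three mats lie around the weight, 68 mm from the middle of the bay on three of its sides (neighbours about 96 mm apart, centre to centre).
- mat_yellow: fixed yellow round mat, 84 mm diameter, 3 mm thick, lying in the sample bay: home of the yellow-lidded jar. Origin: centre of its underside, so the jar's underside rests 3 mm above it. The three mats lie around the weight, 68 mm from the middle of the bay on three of its sides (neighbours about 96 mm apart, centre to centre).
- mat_blue: fixed blue round mat, 84 mm diameter, 3 mm thick, lying in the sample bay: home of the blue-lidded jar. Origin: centre of its underside, so the jar's underside rests 3 mm above it. The three mats lie around the weight, 68 mm from the middle of the bay on three of its sides (neighbours about 96 mm apart, centre to centre).
- weight: brass 500 g test weight: cylinder 40 mm diameter, 42 mm tall, with a 24 mm knob on a neck above it, 62 mm tall in all. Origin: centre of its underside, z up. It stands in the middle of the bay, on a 4 mm base plate, with a jar on three sides (about 18 mm, at least 10 mm, of gap to each jar) and on the fourth side, about 78 mm from the middle, a low rim 22 mm high; the jars leave no room for a gripper until they are cleared.
- scale: fixed white packing scale, 225 x 180 mm, with a display on the side towards its own -x. Origin: on the table right under the centre of its round steel pan (150 mm diameter, level top 58 mm above the table). A green circle of 70 mm diameter marks the middle of the pan. The pan does not move.
- tray: fixed shallow green side tray, inside 280 mm (its own x axis) x 140 mm (its own y axis), floor 5 mm above the table, rim 14 mm high and 5 mm thick. Origin: on the table under its centre. Empty at the start; three jars fit in a row along x, for example at -90, 0 and +90 mm.
Things that resemble listed ones, but are neither listed nor needed, are in the scene too. There is more than one size of the mat_blue; the one meant has the size given above. Several things have the shape of the mat_yellow; the one meant has the colours described above.

How it is judged:
On the way, in this order (a step that is already met when the one before it is completed fails the run):
1. all three jars stand upright in the side tray, the weight still in its place in the bay (x of jar_red in the frame of tray between -0.113 and 0.113 m and y of jar_red in the frame of tray between -0.043 and 0.043 m and z of jar_red in the frame of tray between 0 and 0.01 m and angle between each of jar_red, jar_yellow, jar_blue's own z axis and vertical below 0.1 rad and linear speed of each of jar_red, jar_yellow, jar_blue below 0.02 m/s and x of jar_yellow in the frame of tray between -0.113 and 0.113 m and y of jar_yellow in the frame of tray between -0.043 and 0.043 m and z of jar_yellow in the frame of tray between 0 and 0.01 m and x of jar_blue in the frame of tray between -0.113 and 0.113 m and y of jar_blue in the frame of tray between -0.043 and 0.043 m and z of jar_blue in the frame of tray between 0 and 0.01 m and distance of weight from where it was at the start of the episode below 0.03 m), for 0.2 s.
2. the weight stands released inside the green circle on the pan, the jars still in the tray (horizontal distance between weight and scale below 0.016 m and z of weight in the frame of scale between 0.054 and 0.063 m and angle between each of weight, jar_red, jar_yellow, jar_blue's own z axis and vertical below 0.1 rad and linear speed of each of weight, jar_red, jar_yellow, jar_blue below 0.02 m/s and contact force between the fingers and weight below 0.05 N and x of jar_red in the frame of tray between -0.113 and 0.113 m and y of jar_red in the frame of tray between -0.043 and 0.043 m and z of jar_red in the frame of tray between 0 and 0.01 m and x of jar_yellow in the frame of tray between -0.113 and 0.113 m and y of jar_yellow in the frame of tray between -0.043 and 0.043 m and z of jar_yellow in the frame of tray between 0 and 0.01 m and x of jar_blue in the frame of tray between -0.113 and 0.113 m and y of jar_blue in the frame of tray between -0.043 and 0.043 m and z of jar_blue in the frame of tray between 0 and 0.01 m), for 0.3 s.
At the end, for the whole second after the job is handed in: The weight stands upright on the scale pan within 16 mm of its centre, and each jar stands upright on the mat of its own lid colour, within 14 mm of the mat's centre; everything released and at rest (horizontal distance between weight and scale below 0.016 m and z of weight in the frame of scale between 0.054 and 0.063 m and angle between each of weight, jar_red, jar_yellow, jar_blue's own z axis and vertical below 0.1 rad and linear speed of each of weight, jar_red, jar_yellow, jar_blue below 0.02 m/s and contact force between the fingers and weight below 0.05 N and horizontal distance between jar_red and mat_red below 0.014 m and z of jar_red in the frame of mat_red between -0.001 and 0.007 m and horizontal distance between jar_yellow and mat_yellow below 0.014 m and z of jar_yellow in the frame of mat_yellow between -0.001 and 0.007 m and horizontal distance between jar_blue and mat_blue below 0.014 m and z of jar_blue in the frame of mat_blue between -0.001 and 0.007 m); the robot touches nothing.
It fails at once if the red jar is tipped over (more than 35 degrees) (angle between jar_red's own z axis and vertical above 0.61 rad).
It fails at once if the yellow jar is tipped over (more than 35 degrees) (angle between jar_yellow's own z axis and vertical above 0.61 rad).
It fails at once if the blue jar is tipped over (more than 35 degrees) (angle between jar_blue's own z axis and vertical above 0.61 rad).
It fails at once if the weight is tipped over (more than 35 degrees) (angle between weight's own z axis and vertical above 0.61 rad).
It fails at once if the weight is dropped (falls freely, out of the fingers, at over 0.5 m/s: from more than about 13 mm) (contact force between the fingers and weight below 0.05 N and linear speed of weight above 0.5 m/s).
It also fails if it takes over 134 s, if anything falls off the work surface, if the arm or the gripper's body presses on something with over 40 N, if the wrist force passes 120 N, or if a joint passes its speed limit or range.

## Working session

There is one attempt and no reset: what is moved stays moved. The work goes in short steps, Python scripts to look and compute and a shell command to move; the robot and the scene stay as the last step left them, time stands still between calls to the robot, and variables do not carry over. Pictures are saved under pics/ and viewed, at most 14 in all, crops included, and the job is handed in when it is done.

```bash
mkdir -p pics
python3 - <<'E'
from station import *
import cv2
o=get_obs(); print(o)
for n in ("top","side"):
    im=read_camera(n); cv2.imwrite(f"pics/{n}0.png",im[:,:,::-1])
    p=camera_params(n); print(n,p)
E
```

```text
{'t': 0.0, 'q': array([-1.28412305,  0.47778108,  0.0223415 ,  1.5564795 , -0.01151239,
        1.10930119, -0.08308316]), 'joint_vel': array([-0.00074912,  0.00104381,  0.00017647,  0.00079502, -0.00026048,
        0.00022437,  0.00023744]), 'joint_torque': array([ 7.23939247e-04, -5.96455371e+01,  1.60813451e+00, -2.81186950e+01,
        1.24637739e-02,  9.44473461e-03,  1.08074795e-05]), 'eef_pos': array([0.25938341, 0.62251542, 0.23032666]), 'tool_rot': array([-1.18069344e-04,  1.96092072e-01,  9.80585056e-01, -9.12917054e-04]), 'contact_force': array([ 0.04820407, -0.7391721 , -1.23658109]), 'torque': array([-0.026346  ,  0.05769308,  0.03051182]), 'grasp_force': 0.0, 'gripper_width': 1.0015993354554078}
top {'K': array([[427.2087922 ,   0.        , 260.85967965],
       [  0.        , 427.2087922 , 185.41959987],
       [  0.        ,   0.        ,   1.        ]]), 'origin': array([0.42868955, 0.02147721, 1.03510936]), 'attitude': array([ 0.70725252,  0.02301466, -0.02809888, -0.70602738])}
side {'K': array([[498.81232146,   0.        , 255.66483041],
       [  0.        , 498.81232146, 193.7131163 ],
       [  0.        ,   0.        ,   1.        ]]), 'origin': array([0.43324936, 0.78395839, 0.83011437]), 'attitude': array([-0.03654485, -0.02202907,  0.38225729,  0.92307018])}
```

View pics/top0.png

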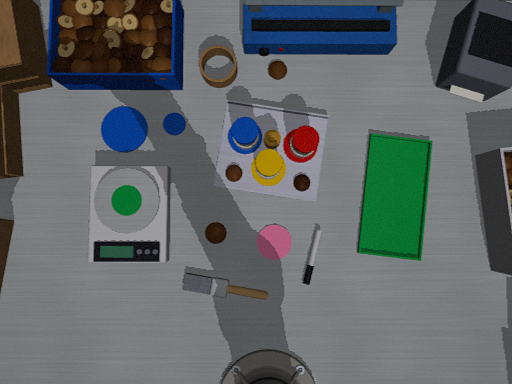

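View pics/side0.png

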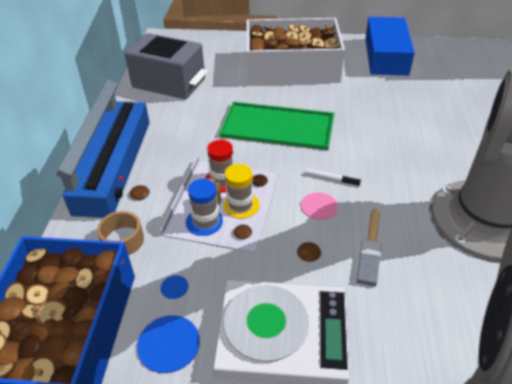

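Top view: the bay is around (272,150), with the blue jar at (245,135), red at (303,143), yellow at (268,166) and the weight at (272,139). The tray is at (395,195) and the scale pan at (127,200).

Blue mat candidates are the one under the blue jar at (245,135), a large disc at (125,129) and a small one at (174,124). The one in the bay under the jar fits the description. For the yellow mat, the one under the yellow jar at (268,166) fits by colour, and the pink disc at (274,242) is a decoy.

I'll confirm this in an enlarged crop.

```bash
cat > h.py <<'E'
from station import *
import numpy as np, cv2
from scipy.spatial.transform import Rotation as R
def rot(q): return R.from_quat([q[1],q[2],q[3],q[0]])
def pix2w(n,u,v,z,p=None):
    p=p or camera_params(n); K=p["K"]
    d=rot(p["attitude"]).apply([(u-K[0,2])/K[0,0],-(v-K[1,2])/K[1,1],-1])
    o=np.array(p["origin"]); return o+d*(z-o[2])/d[2]
def w2pix(n,P,p=None):
    p=p or camera_params(n); K=p["K"]
    c=rot(p["attitude"]).inv().apply(np.array(P)-p["origin"])
    return K[0,2]+K[0,0]*c[0]/-c[2], K[1,2]-K[1,1]*c[1]/-c[2]
def totool(target):
    o=get_obs(); return rot(o["tool_rot"]).inv().apply(np.array(target)-o["eef_pos"])
def st():
    o=get_obs(); print("t",round(o["t"],2),"p",o["eef_pos"].round(4),"yaw",rot(o["tool_rot"]).as_matrix().round(3).tolist(),"q",o["q"].round(2),"g",round(float(o["gripper_width"]),3),round(float(o["grasp_force"]),1))
def look(n,name,box=None,s=1):
    im=read_camera(n)[:,:,::-1]
    if box: im=im[box[1]:box[3],box[0]:box[2]]
    cv2.imwrite("pics/"+name,cv2.resize(im,None,fx=s,fy=s,interpolation=cv2.INTER_CUBIC))
E
python3 - <<'E'
from h import *
im=cv2.imread("pics/top0.png")
c=cv2.resize(im[95:205,210:335],None,fx=5,fy=5,interpolation=cv2.INTER_CUBIC); cv2.imwrite("pics/bay.png",c)
for k in [(127,200,.058),(371,133,.014),(430,138,.014),(421,258,.014),(359,252,.014),(269,166,.1)]: print(k,pix2w("top",*k).round(4))
st()
E
```

```text
(127, 200, 0.058) [0.4655 0.32   0.058 ]
(371, 133, 0.014) [ 0.6305 -0.2525  0.014 ]
(430, 138, 0.014) [ 0.6187 -0.3955  0.014 ]
(421, 258, 0.014) [ 0.3307 -0.3662  0.014 ]
(359, 252, 0.014) [ 0.3447 -0.219   0.014 ]
(269, 166, 0.1) [ 0.5393 -0.0031  0.1   ]
t 0.1 p [0.2594 0.6226 0.2304] yaw [[-0.923, 0.385, -0.001], [0.385, 0.923, -0.002], [-0.0, -0.002, -1.0]] q [-1.28  0.48  0.02  1.56 -0.01  1.11 -0.08] g 0.996 0.0
```

View pics/bay.png

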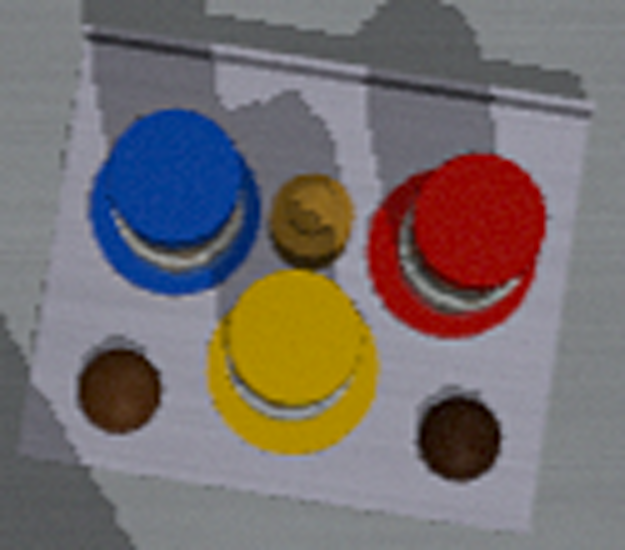

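The crop confirms each jar stands on the mat of its own colour. Lids in crop pixels are blue (173,175), red (480,220) and yellow (295,338); the weight's knob is at (312,215).

```bash
cat >> h.py <<'E'
M=None
E
python3 - <<'E'
from h import *
f=lambda u,v,z: pix2w("top",210+(u-2)/5,95+(v-2)/5,z)[:2].round(4)
for n,a,b in [("blue",(173,175),(176,201)),("red",(480,220),(453,253)),("yellow",(295,338),(293,362))]:
    print(n,"lid",f(*a,.107),"mat",f(*b,.007))
print("weight",f(312,215,.066))
c=np.array([[.6305,-.2525],[.6187,-.3955],[.3307,-.3662],[.3447,-.219]]); m=c.mean(0)
ax=(c[0]+c[1]-c[2]-c[3]); ax/=np.linalg.norm(ax); print("tray",m,ax,m+.085*ax,m-.085*ax, np.linalg.norm(c-np.roll(c,1,0),axis=1))
im=cv2.imread("pics/top0.png"); hsv=cv2.cvtColor(im,cv2.COLOR_BGR2HSV)
g=cv2.inRange(hsv,(50,120,60),(75,255,255))
n,l,s,ce=cv2.connectedComponentsWithStats(g)
for i in range(1,n):
    if s[i,4]>200: print(s[i],ce[i],pix2w("top",*ce[i],.058 if ce[i][0]<250 else .005).round(4))
E
```

```text
blue lid [0.6189 0.0517] mat [0.6266 0.0534]
red lid [ 0.5993 -0.0833] mat [ 0.6014 -0.0814]
yellow lid [ 0.5469 -0.002 ] mat [ 0.5479 -0.0036]
weight [ 0.6089 -0.0108]
tray [ 0.48115 -0.3083 ] [ 0.99406408 -0.10879614] [ 0.56564545 -0.31754767] [ 0.39665455 -0.29905233] [0.28775665 0.14348603 0.2894866  0.14786426]
[ 358  134   74  127 7407] [394.48170649 196.68556771] [ 0.4766 -0.3091  0.005 ]
[112 185  30  31 712] [126.15589888 199.83848315] [0.4659 0.3219 0.058 ]
```

```bash
cat >> h.py <<'E'
def go(*P,yaw=None):
    st()
    for p in P: print("  to",p,"tool shift",totool(p).round(4))
    if yaw is not None:
        y=rot(get_obs()["tool_rot"]).as_matrix()[:,1]; a=np.degrees(np.arctan2(y[1],y[0]))
        d=(yaw-a+90)%180-90; print("  az",round(-np.radians(d),3))
E
python3 -c "
from h import *
go((.6,-.083,.2),yaw=-8)"
```

```text
t 0.1 p [0.2594 0.6226 0.2304] yaw [[-0.923, 0.385, -0.001], [0.385, 0.923, -0.002], [-0.0, -0.002, -1.0]] q [-1.28  0.48  0.02  1.56 -0.01  1.11 -0.08] g 0.996 0.0
  to (0.6, -0.083, 0.2) tool shift [-0.5857 -0.5203  0.0314]
  az 1.316
```

```bash
python3 -m jog '[{"x":-0.02,"y":-0.018,"z":0,"az":0.05},{"x":-0.29,"y":-0.26,"z":0.015,"az":0.65},{"x":-0.29,"y":-0.26,"z":0.015,"az":0.65},{"x":-0.29,"y":-0.26,"z":0.015,"az":0.65},{"x":-0.29,"y":-0.26,"z":0.015,"az":0.65},{"x":-0.29,"y":-0.26,"z":0.015,"az":0.65},{"x":-0.29,"y":-0.26,"z":0.015,"az":0.65},{"x":-0.586,"y":-0.52,"z":0.031,"az":1.316},{"x":-0.586,"y":-0.52,"z":0.031,"az":1.316},{"x":-0.586,"y":-0.52,"z":0.031,"az":1.316},{"x":-0.586,"y":-0.52,"z":0.031,"az":1.316},{"x":-0.586,"y":-0.52,"z":0.031,"az":1.316}]' 1 30
python3 -c "
from h import *
go((.6,-.083,.2),(.6,-.083,.056),yaw=-8)"
```

```text
t 0.1 p [0.2594 0.6226 0.2304] yaw [[-0.923, 0.385, -0.001], [0.385, 0.923, -0.002], [-0.0, -0.002, -1.0]] q [-1.28  0.48  0.02  1.56 -0.01  1.11 -0.08] g 0.996 0.0
  to (0.6, -0.083, 0.2) tool shift [-0.5857 -0.5203  0.0314]
  to (0.6, -0.083, 0.056) tool shift [-0.5857 -0.52    0.1754]
  az 1.316validation failed for argument at $[0]...
```

```bash
python3 -m jog '[{"x":-0.02,"y":-0.018,"z":0,"ax":0,"ay":0,"az":0.05},{"x":-0.29,"y":-0.26,"z":0.015,"ax":0,"ay":0,"az":0.65},{"x":-0.29,"y":-0.26,"z":0.015,"ax":0,"ay":0,"az":0.65},{"x":-0.29,"y":-0.26,"z":0.015,"ax":0,"ay":0,"az":0.65},{"x":-0.29,"y":-0.26,"z":0.015,"ax":0,"ay":0,"az":0.65},{"x":-0.29,"y":-0.26,"z":0.015,"ax":0,"ay":0,"az":0.65},{"x":-0.29,"y":-0.26,"z":0.015,"ax":0,"ay":0,"az":0.65},{"x":-0.586,"y":-0.52,"z":0.031,"ax":0,"ay":0,"az":1.316},{"x":-0.586,"y":-0.52,"z":0.031,"ax":0,"ay":0,"az":1.316},{"x":-0.586,"y":-0.52,"z":0.031,"ax":0,"ay":0,"az":1.316},{"x":-0.586,"y":-0.52,"z":0.031,"ax":0,"ay":0,"az":1.316},{"x":-0.586,"y":-0.52,"z":0.031,"ax":0,"ay":0,"az":1.316}]' 1 30
python3 -c "
from h import *
go((.6,-.083,.2),(.6,-.083,.056),yaw=-8)"
```

```text
t: 1.3
eef_pos: [0.5101, 0.1019, 0.2087]
tool_rot: [-0.0, 0.756, 0.654, 0.0]
contact_force: [0.9, 0.5, -0.0]
gripper_width: 1.001
grasp_force: 0.0
t 1.3 p [0.5101 0.1019 0.2087] yaw [[0.144, 0.99, -0.0], [0.99, -0.144, 0.0], [0.0, -0.0, -1.0]] q [-0.73  0.26  0.49  1.97 -0.15  0.94 -0.31] g 1.001 0.0
  to (0.6, -0.083, 0.2) tool shift [-0.17    0.1157  0.0086]
  to (0.6, -0.083, 0.056) tool shift [-0.1701  0.1157  0.1526]
  az -0.005
```

```bash
python3 -m jog '[{"x":-0.17,"y":0.116,"z":0.009,"ax":0,"ay":0,"az":0},{"x":-0.17,"y":0.116,"z":0.009,"ax":0,"ay":0,"az":0},{"x":-0.17,"y":0.116,"z":0.009,"ax":0,"ay":0,"az":0},{"x":-0.17,"y":0.116,"z":0.009,"ax":0,"ay":0,"az":0},{"x":-0.17,"y":0.116,"z":0.009,"ax":0,"ay":0,"az":0},{"x":-0.17,"y":0.116,"z":0.009,"ax":0,"ay":0,"az":0}]' 1 30
python3 -c "
from h import *
go((.6,-.083,.2),(.6,-.083,.056),yaw=-8)
print(camera_params('wrist'))
look('wrist','w1.png')"
```

```text
t: 1.9
eef_pos: [0.6007, -0.083, 0.1992]
tool_rot: [0.0, 0.756, 0.654, -0.001]
contact_force: [0.8, 0.2, -1.4]
gripper_width: 0.999
grasp_force: 0.0
t 1.9 p [ 0.6007 -0.083   0.1992] yaw [[0.143, 0.99, -0.001], [0.99, -0.143, -0.001], [-0.001, -0.001, -1.0]] q [-0.37  0.43  0.53  1.79 -0.26  0.99  0.12] g 0.999 0.0
  to (0.6, -0.083, 0.2) tool shift [-0.0001 -0.0007 -0.0008]
  to (0.6, -0.083, 0.056) tool shift [ 1.000e-04 -6.000e-04  1.432e-01]
  az -0.004
{'K': array([[267.29966355,   0.        , 254.30591516],
       [  0.        , 267.29966355, 188.28025172],
       [  0.        ,   0.        ,   1.        ]]), 'origin': array([ 0.61116538, -0.00657646,  0.34173463]), 'attitude': array([ 0.98592364, -0.15097821,  0.01129591, -0.07094049])}
```

View pics/w1.png

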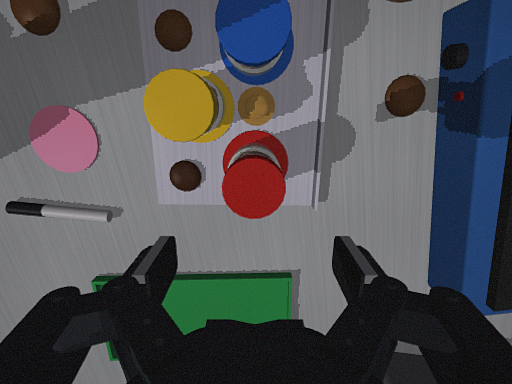

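The wrist view shows the red lid at (254,187), yellow at (180,105), blue at (254,25) and the knob at (256,105).

```bash
python3 -c "
from h import *
for u,v,z in [(254,187,.107),(180,105,.107),(254,25,.107),(256,105,.066)]: print(pix2w('wrist',u,v,z).round(4))"
```

```text
[ 0.6    -0.0757  0.107 ]
[0.5487 0.0042 0.107 ]
[0.6184 0.0539 0.107 ]
[ 0.612  -0.0048  0.066 ]
```

```bash
python3 -m jog '[{"x":0.003,"y":0,"z":0.04,"ax":0,"ay":0,"az":0},{"x":0.003,"y":0,"z":0.08,"ax":0,"ay":0,"az":0},{"x":0.003,"y":0,"z":0.11,"ax":0,"ay":0,"az":0},{"x":0.003,"y":0,"z":0.13,"ax":0,"ay":0,"az":0},{"x":0.003,"y":0,"z":0.143,"ax":0,"ay":0,"az":0},{"x":0.003,"y":0,"z":0.143,"ax":0,"ay":0,"az":0}]' 1 40
python3 -m jog '[{"x":0,"y":0,"z":0,"ax":0,"ay":0,"az":0},{"x":0,"y":0,"z":0,"ax":0,"ay":0,"az":0},{"x":0,"y":0,"z":0,"ax":0,"ay":0,"az":0},{"x":0,"y":0,"z":0,"ax":0,"ay":0,"az":0},{"x":0,"y":0,"z":0,"ax":0,"ay":0,"az":0},{"x":0,"y":0,"z":0,"ax":0,"ay":0,"az":0},{"x":0,"y":0,"z":0,"ax":0,"ay":0,"az":0},{"x":0,"y":0,"z":0,"ax":0,"ay":0,"az":0}]' 0 40
python3 -c "
from h import *
go((.564,-.3175,.18),(.564,-.3175,.056),yaw=-6.2)"
```

```text
t: 2.55
eef_pos: [0.6, -0.0757, 0.0553]
tool_rot: [-0.001, 0.754, 0.657, -0.001]
contact_force: [-0.1, -0.3, 0.9]
gripper_width: 1.0
grasp_force: 0.0
t: 3.35
eef_pos: [0.602, -0.0775, 0.0582]
tool_rot: [0.0, 0.755, 0.656, 0.001]
contact_force: [-1.6, 1.4, 6.3]
gripper_width: 0.696
grasp_force: 42.7
t 3.35 p [ 0.602  -0.0775  0.0582] yaw [[0.139, 0.99, 0.002], [0.99, -0.139, 0.001], [0.001, 0.002, -1.0]] q [-0.3   0.61  0.44  1.88 -0.38  0.73  0.21] g 0.696 42.7
  to (0.564, -0.3175, 0.18) tool shift [-0.2428 -0.004  -0.1221]
  to (0.564, -0.3175, 0.056) tool shift [-0.243  -0.0042  0.0019]
  az -0.032
```

```bash
python3 -m jog '[{"x":0,"y":0,"z":-0.01,"ax":0,"ay":0,"az":0},{"x":0,"y":0,"z":-0.04,"ax":0,"ay":0,"az":0},{"x":-0.01,"y":0,"z":-0.06,"ax":0,"ay":0,"az":0},{"x":-0.035,"y":-0.001,"z":-0.07,"ax":0,"ay":0,"az":-0.01},{"x":-0.07,"y":-0.002,"z":-0.07,"ax":0,"ay":0,"az":-0.02},{"x":-0.11,"y":-0.003,"z":-0.07,"ax":0,"ay":0,"az":-0.03},{"x":-0.15,"y":-0.004,"z":-0.07,"ax":0,"ay":0,"az":-0.03},{"x":-0.19,"y":-0.004,"z":-0.07,"ax":0,"ay":0,"az":-0.03},{"x":-0.22,"y":-0.004,"z":-0.06,"ax":0,"ay":0,"az":-0.03},{"x":-0.236,"y":-0.004,"z":-0.05,"ax":0,"ay":0,"az":-0.03},{"x":-0.243,"y":-0.004,"z":-0.03,"ax":0,"ay":0,"az":-0.03},{"x":-0.243,"y":-0.004,"z":-0.02,"ax":0,"ay":0,"az":-0.03}]'
python3 -c "
from h import *
go((.564,-.3175,.056),yaw=-6.2)
look('top','t1.png',(200,90,456,282),2)"
```

```text
t: 4.55
eef_pos: [0.5619, -0.3193, 0.0758]
tool_rot: [-0.0, 0.746, 0.666, -0.001]
contact_force: [-0.9, -0.1, -3.4]
gripper_width: 0.691
grasp_force: 44.5
t 4.55 p [ 0.5619 -0.3193  0.0758] yaw [[0.112, 0.994, -0.002], [0.994, -0.112, -0.0], [-0.0, -0.002, -1.0]] q [ 0.1   0.65  0.45  1.77 -0.37  0.81  0.62] g 0.691 44.5
  to (0.564, -0.3175, 0.056) tool shift [0.002  0.0019 0.0198]
  az -0.004
```

View pics/t1.png

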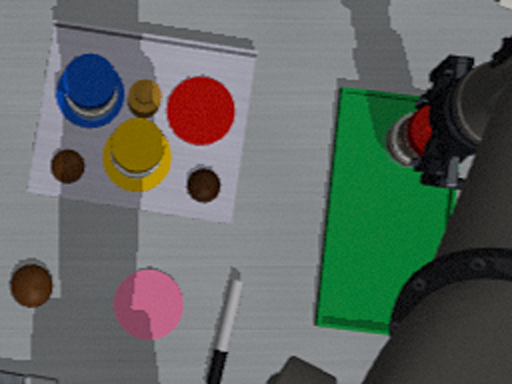

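Top view: the red jar is held over the far end of the tray and the red mat is free at (300,145). I'll lower and release.

```bash
python3 -m jog '[{"x":0.001,"y":0,"z":0.008,"ax":0,"ay":0,"az":0},{"x":0.001,"y":0,"z":0.014,"ax":0,"ay":0,"az":0},{"x":0.001,"y":0,"z":0.019,"ax":0,"ay":0,"az":0},{"x":0.001,"y":0,"z":0.021,"ax":0,"ay":0,"az":0},{"x":0.001,"y":0,"z":0.021,"ax":0,"ay":0,"az":0}]'
python3 -m jog '[{"x":0,"y":0,"z":0,"ax":0,"ay":0,"az":0},{"x":0,"y":0,"z":0,"ax":0,"ay":0,"az":0},{"x":0,"y":0,"z":0,"ax":0,"ay":0,"az":0},{"x":0,"y":0,"z":0,"ax":0,"ay":0,"az":0},{"x":0,"y":0,"z":0,"ax":0,"ay":0,"az":0},{"x":0,"y":0,"z":-0.02,"ax":0,"ay":0,"az":0},{"x":0,"y":0,"z":-0.06,"ax":0,"ay":0,"az":0},{"x":0,"y":0,"z":-0.1,"ax":0,"ay":0,"az":0},{"x":0,"y":0,"z":-0.13,"ax":0,"ay":0,"az":0}]' 1
python3 -c "
from h import *
print('redmat',pix2w('top',200+201/2,90+111/2,.007))
go((.62,.053,.18),(.62,.053,.056),yaw=-8)"
```

```text
t: 5.1
eef_pos: [0.564, -0.3166, 0.0563]
tool_rot: [0.0, 0.745, 0.667, 0.0]
contact_force: [-1.2, 2.4, 1.2]
gripper_width: 0.695
grasp_force: 44.6
t: 6.0
eef_pos: [0.564, -0.3175, 0.1882]
tool_rot: [0.001, 0.745, 0.667, 0.0]
contact_force: [-0.5, -0.6, 0.2]
gripper_width: 1.002
grasp_force: 0.0
redmat [ 0.60065299 -0.0820912   0.007     ]
t 6.0 p [ 0.564  -0.3175  0.1882] yaw [[0.11, 0.994, 0.002], [0.994, -0.11, -0.001], [-0.001, 0.002, -1.0]] q [ 0.04  0.51  0.52  1.7  -0.29  1.01  0.56] g 1.002 0.0
  to (0.62, 0.053, 0.18) tool shift [0.3744 0.0149 0.008 ]
  to (0.62, 0.053, 0.056) tool shift [0.3745 0.0146 0.132 ]
  az 0.029
```

```bash
python3 -m jog '[{"x":0.02,"y":0,"z":0,"ax":0,"ay":0,"az":0},{"x":0.06,"y":0.003,"z":0.004,"ax":0,"ay":0,"az":0.01},{"x":0.11,"y":0.006,"z":0.008,"ax":0,"ay":0,"az":0.02},{"x":0.16,"y":0.009,"z":0.008,"ax":0,"ay":0,"az":0.03},{"x":0.21,"y":0.012,"z":0.008,"ax":0,"ay":0,"az":0.03},{"x":0.26,"y":0.014,"z":0.008,"ax":0,"ay":0,"az":0.03},{"x":0.31,"y":0.015,"z":0.008,"ax":0,"ay":0,"az":0.03},{"x":0.35,"y":0.015,"z":0.008,"ax":0,"ay":0,"az":0.03},{"x":0.374,"y":0.015,"z":0.01,"ax":0,"ay":0,"az":0.03},{"x":0.374,"y":0.015,"z":0.03,"ax":0,"ay":0,"az":0.03},{"x":0.374,"y":0.015,"z":0.06,"ax":0,"ay":0,"az":0.03}]' 1 40
python3 -c "
from h import *
go((.62,.053,.056),yaw=-8)"
```

```text
t: 7.1
eef_pos: [0.6211, 0.055, 0.1268]
tool_rot: [0.001, 0.754, 0.657, 0.002]
contact_force: [-0.6, -0.9, -0.4]
gripper_width: 1.003
grasp_force: 0.0
t 7.1 p [0.6211 0.055  0.1268] yaw [[0.137, 0.991, 0.004], [0.991, -0.137, 0.001], [0.002, 0.004, -1.0]] q [-0.52  0.54  0.46  1.8  -0.3   0.86 -0.06] g 1.003 0.0
  to (0.62, 0.053, 0.056) tool shift [-0.0023 -0.0011  0.0708]
  az 0.002
```

```bash
python3 -m jog '[{"x":-0.001,"y":0,"z":0.02,"ax":0,"ay":0,"az":0},{"x":-0.001,"y":0,"z":0.045,"ax":0,"ay":0,"az":0},{"x":-0.001,"y":0,"z":0.062,"ax":0,"ay":0,"az":0},{"x":-0.001,"y":0,"z":0.069,"ax":0,"ay":0,"az":0},{"x":-0.001,"y":0,"z":0.069,"ax":0,"ay":0,"az":0}]' 1 40
python3 -m jog '[{"x":0,"y":0,"z":0,"ax":0,"ay":0,"az":0},{"x":0,"y":0,"z":0,"ax":0,"ay":0,"az":0},{"x":0,"y":0,"z":0,"ax":0,"ay":0,"az":0},{"x":0,"y":0,"z":0,"ax":0,"ay":0,"az":0},{"x":0,"y":0,"z":0,"ax":0,"ay":0,"az":0},{"x":0,"y":0,"z":0,"ax":0,"ay":0,"az":0},{"x":0,"y":0,"z":0,"ax":0,"ay":0,"az":0}]' 0 40
python3 -c "
from h import *
go((.398,-.300,.056),yaw=-6.2)"
```

```text
t: 7.6
eef_pos: [0.619, 0.0521, 0.056]
tool_rot: [-0.0, 0.755, 0.656, -0.001]
contact_force: [-0.0, -0.3, 0.5]
gripper_width: 0.998
grasp_force: 0.0
t: 8.3
eef_pos: [0.6202, 0.0523, 0.058]
tool_rot: [0.0, 0.755, 0.656, 0.001]
contact_force: [-2.6, -0.2, 7.6]
gripper_width: 0.695
grasp_force: 42.9
t 8.3 p [0.6202 0.0523 0.058 ] yaw [[0.14, 0.99, 0.002], [0.99, -0.14, 0.001], [0.001, 0.002, -1.0]] q [-0.48  0.63  0.41  1.84 -0.35  0.74 -0.02] g 0.695 42.9
  to (0.398, -0.3, 0.056) tool shift [-0.3799 -0.1708  0.0014]
  az -0.032
```

```bash
python3 -m jog '[{"x":0,"y":0,"z":-0.01,"ax":0,"ay":0,"az":0},{"x":0,"y":0,"z":-0.03,"ax":0,"ay":0,"az":0},{"x":0,"y":0,"z":-0.07,"ax":0,"ay":0,"az":0},{"x":0,"y":0,"z":-0.11,"ax":0,"ay":0,"az":0},{"x":-0.009,"y":-0.004,"z":-0.13,"ax":0,"ay":0,"az":0},{"x":-0.034,"y":-0.015,"z":-0.135,"ax":0,"ay":0,"az":0},{"x":-0.07,"y":-0.031,"z":-0.135,"ax":0,"ay":0,"az":-0.01},{"x":-0.107,"y":-0.048,"z":-0.135,"ax":0,"ay":0,"az":-0.02},{"x":-0.144,"y":-0.065,"z":-0.135,"ax":0,"ay":0,"az":-0.03},{"x":-0.181,"y":-0.081,"z":-0.135,"ax":0,"ay":0,"az":-0.03},{"x":-0.208,"y":-0.094,"z":-0.135,"ax":0,"ay":0,"az":-0.03},{"x":-0.22,"y":-0.099,"z":-0.135,"ax":0,"ay":0,"az":-0.03}]'
python3 -m jog '[{"x":-0.01,"y":-0.004,"z":0,"ax":0,"ay":0,"az":0},{"x":-0.035,"y":-0.016,"z":0.005,"ax":0,"ay":0,"az":0},{"x":-0.07,"y":-0.032,"z":0.03,"ax":0,"ay":0,"az":0},{"x":-0.105,"y":-0.047,"z":0.055,"ax":0,"ay":0,"az":0},{"x":-0.135,"y":-0.061,"z":0.075,"ax":0,"ay":0,"az":0},{"x":-0.153,"y":-0.069,"z":0.09,"ax":0,"ay":0,"az":0},{"x":-0.16,"y":-0.072,"z":0.1,"ax":0,"ay":0,"az":0},{"x":-0.16,"y":-0.072,"z":0.105,"ax":0,"ay":0,"az":0},{"x":-0.16,"y":-0.072,"z":0.105,"ax":0,"ay":0,"az":0}]'
python3 -c "
from h import *
go((.398,-.300,.056),yaw=-6.2)"
```

```text
t: 9.5
eef_pos: [0.4881, -0.1547, 0.1921]
tool_rot: [-0.0, 0.746, 0.665, -0.0]
contact_force: [0.3, 0.2, -3.8]
gripper_width: 0.69
grasp_force: 44.3
t: 10.4
eef_pos: [0.4027, -0.3015, 0.0863]
tool_rot: [-0.0, 0.744, 0.668, 0.0]
contact_force: [-0.4, 0.0, -2.9]
gripper_width: 0.693
grasp_force: 44.4
t 10.4 p [ 0.4027 -0.3015  0.0863] yaw [[0.108, 0.994, -0.0], [0.994, -0.108, 0.001], [0.001, -0.0, -1.0]] q [ 0.1   0.44  0.53  2.11 -0.35  0.67  0.75] g 0.693 44.4
  to (0.398, -0.3, 0.056) tool shift [ 0.0009 -0.0048  0.0303]
  az 0.0
```

```bash
python3 -m jog '[{"x":0.001,"y":-0.003,"z":0.01,"ax":0,"ay":0,"az":0},{"x":0.001,"y":-0.004,"z":0.02,"ax":0,"ay":0,"az":0},{"x":0.001,"y":-0.004,"z":0.027,"ax":0,"ay":0,"az":0},{"x":0.001,"y":-0.004,"z":0.031,"ax":0,"ay":0,"az":0},{"x":0.001,"y":-0.004,"z":0.031,"ax":0,"ay":0,"az":0}]'
python3 -m jog '[{"x":0,"y":0,"z":0,"ax":0,"ay":0,"az":0},{"x":0,"y":0,"z":0,"ax":0,"ay":0,"az":0},{"x":0,"y":0,"z":0,"ax":0,"ay":0,"az":0},{"x":0,"y":0,"z":0,"ax":0,"ay":0,"az":0},{"x":0,"y":0,"z":0,"ax":0,"ay":0,"az":0},{"x":0,"y":0,"z":-0.02,"ax":0,"ay":0,"az":0},{"x":0,"y":0,"z":-0.06,"ax":0,"ay":0,"az":0},{"x":0,"y":0,"z":-0.1,"ax":0,"ay":0,"az":0},{"x":0,"y":0,"z":-0.13,"ax":0,"ay":0,"az":0}]' 1
python3 -c "
from h import *
go((.547,-.002,.18),(.547,-.002,.056),yaw=80)"
```

```text
t: 10.9
eef_pos: [0.3974, -0.3011, 0.0559]
tool_rot: [-0.001, 0.745, 0.667, 0.0]
contact_force: [-2.7, 3.0, 5.0]
gripper_width: 0.694
grasp_force: 44.5
t: 11.8
eef_pos: [0.3978, -0.302, 0.1878]
tool_rot: [0.001, 0.745, 0.667, 0.0]
contact_force: [0.0, -0.4, 0.1]
gripper_width: 0.999
grasp_force: 0.0
t 11.8 p [ 0.3978 -0.302   0.1878] yaw [[0.11, 0.994, 0.001], [0.994, -0.11, -0.001], [-0.001, 0.001, -1.0]] q [-0.01  0.27  0.64  2.05 -0.21  0.88  0.63] g 0.999 0.0
  to (0.547, -0.002, 0.18) tool shift [0.3146 0.1152 0.0078]
  to (0.547, -0.002, 0.056) tool shift [0.3147 0.115  0.1318]
  az -1.507
```

```bash
python3 -m jog '[{"x":0.02,"y":0.007,"z":0,"ax":0,"ay":0,"az":-0.1},{"x":0.05,"y":0.018,"z":0,"ax":0,"ay":0,"az":-0.24},{"x":0.085,"y":0.031,"z":0,"ax":0,"ay":0,"az":-0.38},{"x":0.12,"y":0.044,"z":0,"ax":0,"ay":0,"az":-0.52},{"x":0.155,"y":0.057,"z":0,"ax":0,"ay":0,"az":-0.66},{"x":0.19,"y":0.07,"z":0,"ax":0,"ay":0,"az":-0.8},{"x":0.225,"y":0.082,"z":0,"ax":0,"ay":0,"az":-0.94},{"x":0.255,"y":0.093,"z":0,"ax":0,"ay":0,"az":-1.08},{"x":0.28,"y":0.103,"z":0,"ax":0,"ay":0,"az":-1.22},{"x":0.3,"y":0.11,"z":0,"ax":0,"ay":0,"az":-1.36},{"x":0.314,"y":0.115,"z":0.01,"ax":0,"ay":0,"az":-1.5},{"x":0.314,"y":0.115,"z":0.03,"ax":0,"ay":0,"az":-1.507}]' 1 40
python3 -c "
from h import *
go((.547,-.002,.056),yaw=80)"
```

```text
t: 13.0
eef_pos: [0.5486, 0.0008, 0.1566]
tool_rot: [0.002, 0.083, 0.997, 0.001]
contact_force: [0.1, -0.4, 0.3]
gripper_width: 0.998
grasp_force: 0.0
t 13.0 p [0.5486 0.0008 0.1566] yaw [[-0.986, 0.165, 0.004], [0.165, 0.986, 0.002], [-0.004, 0.002, -1.0]] q [-0.27  0.36  0.19  1.95 -0.09  0.84  1.37] g 0.998 0.0
  to (0.547, -0.002, 0.056) tool shift [ 0.0015 -0.0033  0.1006]
  az 0.008
```

```bash
python3 -m jog '[{"x":0.001,"y":-0.002,"z":0.03,"ax":0,"ay":0,"az":0},{"x":0.001,"y":-0.002,"z":0.065,"ax":0,"ay":0,"az":0},{"x":0.001,"y":-0.002,"z":0.09,"ax":0,"ay":0,"az":0},{"x":0.001,"y":-0.002,"z":0.1,"ax":0,"ay":0,"az":0},{"x":0.001,"y":-0.002,"z":0.1,"ax":0,"ay":0,"az":0}]' 1 40
python3 -m jog '[{"x":0,"y":0,"z":0,"ax":0,"ay":0,"az":0},{"x":0,"y":0,"z":0,"ax":0,"ay":0,"az":0},{"x":0,"y":0,"z":0,"ax":0,"ay":0,"az":0},{"x":0,"y":0,"z":0,"ax":0,"ay":0,"az":0},{"x":0,"y":0,"z":0,"ax":0,"ay":0,"az":0},{"x":0,"y":0,"z":0,"ax":0,"ay":0,"az":0},{"x":0,"y":0,"z":0,"ax":0,"ay":0,"az":0}]' 0 40
python3 -c "
from h import *
go((.481,-.309,.056),yaw=83.8)"
```

```text
t: 13.5
eef_pos: [0.5442, -0.004, 0.0547]
tool_rot: [-0.001, 0.087, 0.996, -0.0]
contact_force: [-0.0, -0.4, 0.4]
gripper_width: 0.998
grasp_force: 0.0
t: 14.2
eef_pos: [0.5466, -0.0034, 0.0575]
tool_rot: [0.002, 0.087, 0.996, 0.001]
contact_force: [-0.5, 1.3, 6.7]
gripper_width: 0.697
grasp_force: 42.9
t 14.2 p [ 0.5466 -0.0034  0.0575] yaw [[-0.985, 0.173, 0.003], [0.173, 0.985, 0.001], [-0.003, 0.001, -1.0]] q [-0.23  0.5   0.16  2.01 -0.13  0.63  1.41] g 0.697 42.9
  to (0.481, -0.309, 0.056) tool shift [ 0.0118 -0.3124  0.001 ]
  az -0.065
```

```bash
python3 -m jog '[{"x":0,"y":0,"z":-0.01,"ax":0,"ay":0,"az":0},{"x":0,"y":0,"z":-0.035,"ax":0,"ay":0,"az":0},{"x":0,"y":-0.01,"z":-0.07,"ax":0,"ay":0,"az":0},{"x":0.001,"y":-0.035,"z":-0.1,"ax":0,"ay":0,"az":-0.01},{"x":0.003,"y":-0.07,"z":-0.125,"ax":0,"ay":0,"az":-0.02},{"x":0.004,"y":-0.11,"z":-0.13,"ax":0,"ay":0,"az":-0.03},{"x":0.006,"y":-0.15,"z":-0.13,"ax":0,"ay":0,"az":-0.04},{"x":0.008,"y":-0.19,"z":-0.13,"ax":0,"ay":0,"az":-0.05},{"x":0.01,"y":-0.23,"z":-0.13,"ax":0,"ay":0,"az":-0.06},{"x":0.011,"y":-0.27,"z":-0.13,"ax":0,"ay":0,"az":-0.065},{"x":0.012,"y":-0.3,"z":-0.13,"ax":0,"ay":0,"az":-0.065},{"x":0.012,"y":-0.312,"z":-0.13,"ax":0,"ay":0,"az":-0.065}]'
python3 -m jog '[{"x":0,"y":0,"z":0.01,"ax":0,"ay":0,"az":0},{"x":0,"y":0,"z":0.03,"ax":0,"ay":0,"az":0},{"x":0,"y":0,"z":0.055,"ax":0,"ay":0,"az":0},{"x":0,"y":0,"z":0.08,"ax":0,"ay":0,"az":0},{"x":0,"y":0,"z":0.095,"ax":0,"ay":0,"az":0},{"x":0,"y":0,"z":0.1,"ax":0,"ay":0,"az":0},{"x":0,"y":0,"z":0.1,"ax":0,"ay":0,"az":0}]'
python3 -c "
from h import *
go((.481,-.309,.056),yaw=83.8)"
```

```text
t: 15.4
eef_pos: [0.4772, -0.3129, 0.1865]
tool_rot: [-0.0, 0.057, 0.998, -0.001]
contact_force: [0.2, -0.1, -1.9]
gripper_width: 0.695
grasp_force: 44.0
t: 16.1
eef_pos: [0.4794, -0.3081, 0.0853]
tool_rot: [-0.0, 0.054, 0.999, 0.0]
contact_force: [0.5, -1.1, -1.8]
gripper_width: 0.692
grasp_force: 44.0
t 16.1 p [ 0.4794 -0.3081  0.0853] yaw [[-0.994, 0.108, -0.001], [0.108, 0.994, 0.001], [0.001, 0.001, -1.0]] q [ 0.26  0.5   0.26  1.94 -0.19  0.72  2.1 ] g 0.692 44.0
  to (0.481, -0.309, 0.056) tool shift [-0.0017 -0.0008  0.0293]
  az 0.0
```

Release, retreat, and check the jars and weight from above.

```bash
python3 -m jog '[{"x":0,"y":0,"z":0.01,"ax":0,"ay":0,"az":0},{"x":0,"y":0,"z":0.02,"ax":0,"ay":0,"az":0},{"x":0,"y":0,"z":0.026,"ax":0,"ay":0,"az":0},{"x":0,"y":0,"z":0.03,"ax":0,"ay":0,"az":0},{"x":0,"y":0,"z":0.03,"ax":0,"ay":0,"az":0}]'
python3 -m jog '[{"x":0,"y":0,"z":0,"ax":0,"ay":0,"az":0},{"x":0,"y":0,"z":0,"ax":0,"ay":0,"az":0},{"x":0,"y":0,"z":0,"ax":0,"ay":0,"az":0},{"x":0,"y":0,"z":0,"ax":0,"ay":0,"az":0},{"x":0,"y":0,"z":0,"ax":0,"ay":0,"az":0},{"x":0,"y":0,"z":-0.02,"ax":0,"ay":0,"az":0},{"x":0,"y":0,"z":-0.06,"ax":0,"ay":0,"az":0},{"x":0,"y":0,"z":-0.1,"ax":0,"ay":0,"az":0},{"x":0,"y":0,"z":-0.13,"ax":0,"ay":0,"az":0}]' 1
python3 -c "
from h import *
go((.54,-.17,.2))"
python3 -m jog '[{"x":-0.02,"y":0.045,"z":-0.01,"ax":0,"ay":0,"az":0},{"x":-0.04,"y":0.09,"z":-0.01,"ax":0,"ay":0,"az":0},{"x":-0.045,"y":0.14,"z":-0.01,"ax":0,"ay":0,"az":0},{"x":-0.045,"y":0.19,"z":-0.01,"ax":0,"ay":0,"az":0},{"x":-0.045,"y":0.22,"z":-0.01,"ax":0,"ay":0,"az":0},{"x":-0.045,"y":0.22,"z":-0.01,"ax":0,"ay":0,"az":0}]'
python3 -c "
from h import *
go((.612,-.0118,.1),(.612,-.0118,.018),yaw=80)
look('top','t2.png',(200,90,456,282),2.5)
look('wrist','w2.png',None,1.5)
P=camera_params('wrist')
print(w2pix('wrist',(.612,-.0118,.066)))"
```

```text
t: 16.6
eef_pos: [0.4793, -0.3092, 0.0558]
tool_rot: [0.0, 0.055, 0.999, 0.0]
contact_force: [-0.2, -0.4, -2.2]
gripper_width: 0.695
grasp_force: 44.2
t: 17.5
eef_pos: [0.4798, -0.3094, 0.1881]
tool_rot: [0.001, 0.054, 0.999, -0.0]
contact_force: [0.2, -0.0, 0.7]
gripper_width: 0.996
grasp_force: 0.0
t 17.5 p [ 0.4798 -0.3094  0.1881] yaw [[-0.994, 0.109, 0.002], [0.109, 0.994, -0.001], [-0.002, -0.001, -1.0]] q [ 0.22  0.36  0.31  1.87 -0.13  0.93  2.05] g 0.996 0.0
  to (0.54, -0.17, 0.2) tool shift [-0.0447  0.1452 -0.0119]
t: 18.1
eef_pos: [0.5487, -0.0889, 0.1956]
tool_rot: [-0.0, 0.05, 0.999, 0.001]
contact_force: [0.6, -0.7, 0.2]
gripper_width: 0.997
grasp_force: 0.0
t 18.1 p [ 0.5487 -0.0889  0.1956] yaw [[-0.995, 0.1, 0.0], [0.1, 0.995, 0.003], [0.0, 0.003, -1.0]] q [-0.13  0.32  0.23  1.89 -0.09  0.94  1.61] g 0.997 0.0
  to (0.612, -0.0118, 0.1) tool shift [-0.0553  0.0828  0.0958]
  to (0.612, -0.0118, 0.018) tool shift [-0.0553  0.0826  0.1778]
  az 0.075
(np.float64(333.4374201980505), np.float64(228.1332758860372))
```

View pics/t2.png

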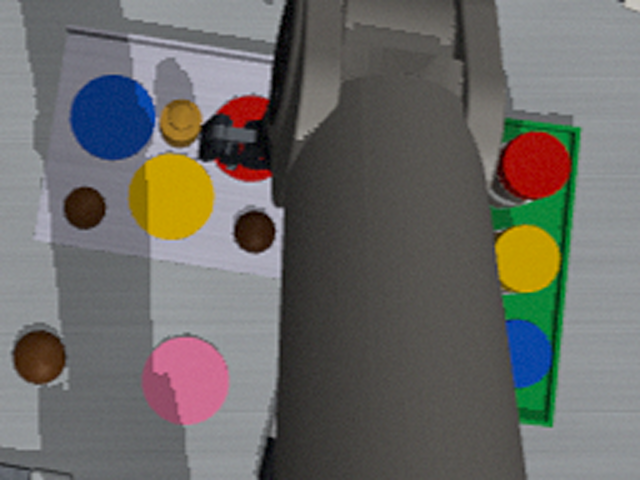

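View pics/w2.png

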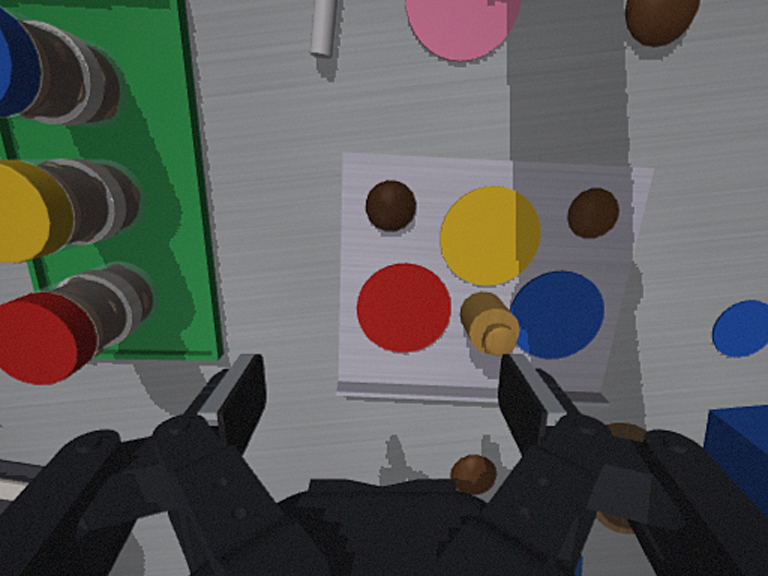

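Top view: the three jars stand upright in the tray, with lids in the crop at (536,165), (527,259) and (515,352). The mats are clear, and the weight's knob is at (180,119).

```bash
python3 -c "
from h import *
T=lambda u,v,z: pix2w('top',200+u/2.5-.3,90+v/2.5-.3,z)[:2].round(4)
for a in [(536,165),(527,259)]: print('lid',T(*a,.105))
print('knob',T(180,119,.066),pix2w('wrist',331.3,225.3,.066).round(4))
for n,a in [('blue',(112,117)),('yellow',(171,196)),('redjarw',0)]: 
  if a: print(n,T(*a,.007))
W=lambda u,v,z: pix2w('wrist',u/1.5,v/1.5,z)[:2].round(4)
print('wrist r,y,b mats',W(404,308,.007),W(490,236,.007),W(557,314,.007))"
```

```text
lid [ 0.5623 -0.3222]
lid [ 0.4794 -0.3122]
knob [ 0.6096 -0.0101] [ 0.6083 -0.0141  0.066 ]
blue [0.6224 0.0541]
yellow [ 0.5452 -0.0033]
wrist r,y,b mats [ 0.6    -0.0796] [ 0.5437 -0.0024] [0.6201 0.0548]
```

```bash
python3 -m jog '[{"x":-0.015,"y":0.025,"z":0.01,"ax":0,"ay":0,"az":0.03},{"x":-0.035,"y":0.055,"z":0.04,"ax":0,"ay":0,"az":0.07},{"x":-0.053,"y":0.082,"z":0.07,"ax":0,"ay":0,"az":0.075},{"x":-0.053,"y":0.082,"z":0.09,"ax":0,"ay":0,"az":0.075},{"x":-0.053,"y":0.082,"z":0.095,"ax":0,"ay":0,"az":0.075},{"x":-0.053,"y":0.082,"z":0.095,"ax":0,"ay":0,"az":0.075}]' 1 60
python3 -c "
from h import *
go((.6095,-.012,.014),yaw=80)"
```

```text
t: 18.8
eef_pos: [0.6087, -0.0221, 0.1002]
tool_rot: [-0.001, 0.093, 0.996, -0.001]
contact_force: [-1.2, -0.1, 0.2]
gripper_width: 1.0
grasp_force: 0.0
t 18.8 p [ 0.6087 -0.0221  0.1002] yaw [[-0.983, 0.186, -0.002], [0.186, 0.983, -0.001], [0.002, -0.002, -1.0]] q [-0.22  0.53  0.2   1.84 -0.14  0.79  1.44] g 1.0 0.0
  to (0.6095, -0.012, 0.014) tool shift [0.001  0.0102 0.0862]
  az -0.012
```

```bash
python3 -m jog '[{"x":0.001,"y":0.01,"z":0.0,"ax":0,"ay":0,"az":-0.01},{"x":0.001,"y":0.01,"z":0.02,"ax":0,"ay":0,"az":-0.01},{"x":0.001,"y":0.01,"z":0.045,"ax":0,"ay":0,"az":-0.01},{"x":0.001,"y":0.01,"z":0.065,"ax":0,"ay":0,"az":-0.01},{"x":0.001,"y":0.01,"z":0.08,"ax":0,"ay":0,"az":-0.01},{"x":0.001,"y":0.01,"z":0.086,"ax":0,"ay":0,"az":-0.01},{"x":0.001,"y":0.01,"z":0.086,"ax":0,"ay":0,"az":-0.01}]' 1 60
python3 -m jog '[{"x":0,"y":0,"z":0,"ax":0,"ay":0,"az":0},{"x":0,"y":0,"z":0,"ax":0,"ay":0,"az":0},{"x":0,"y":0,"z":0,"ax":0,"ay":0,"az":0},{"x":0,"y":0,"z":0,"ax":0,"ay":0,"az":0},{"x":0,"y":0,"z":0,"ax":0,"ay":0,"az":0},{"x":0,"y":0,"z":0,"ax":0,"ay":0,"az":0},{"x":0,"y":0,"z":0,"ax":0,"ay":0,"az":0},{"x":0,"y":0,"z":0,"ax":0,"ay":0,"az":0},{"x":0,"y":0,"z":0,"ax":0,"ay":0,"az":0},{"x":0,"y":0,"z":0,"ax":0,"ay":0,"az":0}]' 0 60
python3 -m jog '[{"x":0,"y":0,"z":-0.005,"ax":0,"ay":0,"az":0},{"x":0,"y":0,"z":-0.01,"ax":0,"ay":0,"az":0},{"x":0,"y":0,"z":-0.02,"ax":0,"ay":0,"az":0},{"x":0,"y":0,"z":-0.04,"ax":0,"ay":0,"az":0},{"x":0,"y":0,"z":-0.065,"ax":0,"ay":0,"az":0},{"x":0,"y":0,"z":-0.09,"ax":0,"ay":0,"az":0},{"x":0,"y":0,"z":-0.11,"ax":0,"ay":0,"az":0},{"x":0,"y":0,"z":-0.12,"ax":0,"ay":0,"az":0},{"x":0,"y":0,"z":-0.12,"ax":0,"ay":0,"az":0},{"x":0,"y":0,"z":-0.12,"ax":0,"ay":0,"az":0}]'
python3 -c "
from h import *
go((.466,.321,.136),yaw=90)
look('top','t3.png',(210,80,338,176),4)"
```

```text
t: 19.5
eef_pos: [0.6104, -0.0095, 0.0148]
tool_rot: [-0.0, 0.087, 0.996, 0.0]
contact_force: [-0.7, -0.3, 0.3]
gripper_width: 0.998
grasp_force: 0.0
t: 20.5
eef_pos: [0.6111, -0.0093, 0.0157]
tool_rot: [0.001, 0.087, 0.996, 0.0]
contact_force: [-1.5, 0.9, 5.9]
gripper_width: 0.453
grasp_force: 60.7
t: 21.5
eef_pos: [0.6097, -0.0094, 0.134]
tool_rot: [-0.001, 0.087, 0.996, -0.0]
contact_force: [0.0, -0.5, -5.3]
gripper_width: 0.453
grasp_force: 61.1
t 21.5 p [ 0.6097 -0.0094  0.134 ] yaw [[-0.985, 0.173, -0.001], [0.173, 0.985, 0.0], [0.001, -0.0, -1.0]] q [-0.24  0.48  0.21  1.82 -0.13  0.86  1.42] g 0.453 61.1
  to (0.466, 0.321, 0.136) tool shift [ 0.1986  0.3006 -0.0018]
  az -0.174
```

View pics/t3.png

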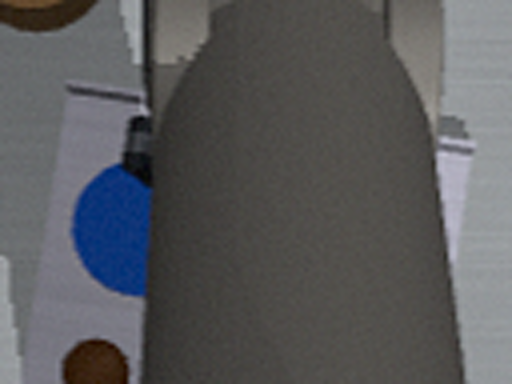

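The arm occludes the weight in this view. The 38 mm grip opening and the -5.3 N load show it is held, so I'm carrying it to the scale.

```bash
python3 -m jog '[{"x":0.005,"y":0.007,"z":0,"ax":0,"ay":0,"az":0},{"x":0.016,"y":0.024,"z":0,"ax":0,"ay":0,"az":0},{"x":0.034,"y":0.051,"z":0,"ax":0,"ay":0,"az":0},{"x":0.055,"y":0.083,"z":0,"ax":0,"ay":0,"az":0},{"x":0.077,"y":0.116,"z":0,"ax":0,"ay":0,"az":0},{"x":0.099,"y":0.15,"z":0,"ax":0,"ay":0,"az":0},{"x":0.121,"y":0.183,"z":0,"ax":0,"ay":0,"az":0},{"x":0.143,"y":0.216,"z":0,"ax":0,"ay":0,"az":0},{"x":0.164,"y":0.249,"z":0,"ax":0,"ay":0,"az":0},{"x":0.182,"y":0.276,"z":0,"ax":0,"ay":0,"az":0},{"x":0.194,"y":0.294,"z":0,"ax":0,"ay":0,"az":0},{"x":0.199,"y":0.301,"z":0,"ax":0,"ay":0,"az":0}]'
python3 -m jog '[{"x":0,"y":0,"z":0,"ax":0,"ay":0,"az":0},{"x":0,"y":0,"z":0,"ax":0,"ay":0,"az":0},{"x":0,"y":0,"z":0,"ax":0,"ay":0,"az":0}]'
python3 -c "
from h import *
look('top','t4.png',(70,140,198,268),4)
look('side','s4.png',(190,240,382,384),4)
go((.466,.321,.0735))"
```

```text
t: 22.75
eef_pos: [0.4639, 0.3246, 0.1339]
tool_rot: [-0.001, 0.084, 0.996, 0.0]
contact_force: [-0.2, -0.0, -5.4]
gripper_width: 0.447
grasp_force: 61.1
t: 23.05
eef_pos: [0.4673, 0.3194, 0.1346]
tool_rot: [0.0, 0.088, 0.996, -0.001]
contact_force: [0.0, -0.7, -4.8]
gripper_width: 0.448
grasp_force: 61.1
t 23.15 p [0.4672 0.3199 0.1347] yaw [[-0.985, 0.175, 0.0], [0.175, 0.985, -0.001], [-0.0, -0.001, -1.0]] q [-0.82  0.41  0.14  1.92 -0.07  0.82  0.75] g 0.45 61.1
  to (0.466, 0.321, 0.0735) tool shift [0.0014 0.0009 0.0612]
```

View pics/s4.png

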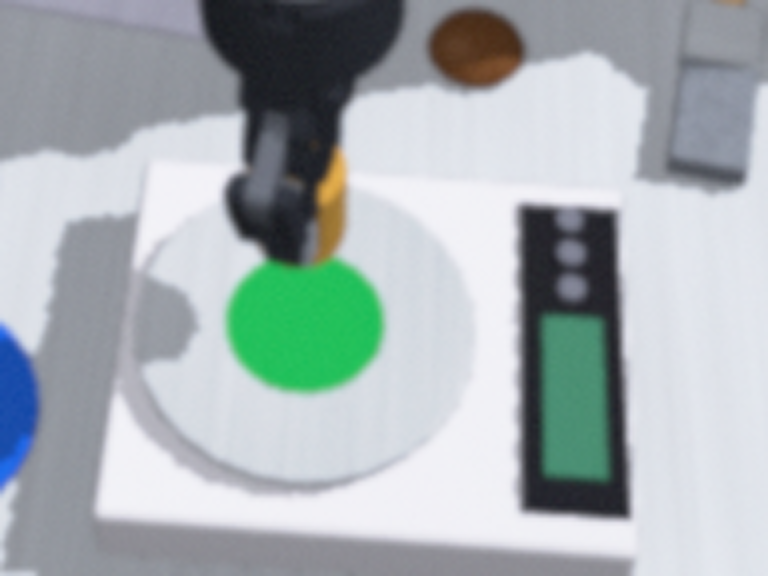

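The side view shows the weight held upright above the pan, with the green circle's centre at crop (306,323) and the weight's right edge at (347,235).

```bash
python3 -c "
from h import *
print(pix2w('side',266.2,320.4,.058))
u,v=190+347/4-.4,240+235/4-.4
for z in (.13,.14,.15): print('edge',pix2w('side',u,v,z))"
```

```text
[0.46347096 0.32523831 0.058     ]
edge [0.44688871 0.32603638 0.13      ]
edge [0.44669389 0.33257705 0.14      ]
edge [0.44649907 0.33911773 0.15      ]
```

```bash
python3 -m jog '[{"x":0.002,"y":0.001,"z":0.01,"ax":0,"ay":0,"az":0},{"x":0.002,"y":0.002,"z":0.025,"ax":0,"ay":0,"az":0},{"x":0.002,"y":0.003,"z":0.04,"ax":0,"ay":0,"az":0},{"x":0.002,"y":0.003,"z":0.05,"ax":0,"ay":0,"az":0},{"x":0.002,"y":0.003,"z":0.057,"ax":0,"ay":0,"az":0},{"x":0.002,"y":0.003,"z":0.061,"ax":0,"ay":0,"az":0},{"x":0.002,"y":0.003,"z":0.063,"ax":0,"ay":0,"az":0},{"x":0.002,"y":0.003,"z":0.063,"ax":0,"ay":0,"az":0},{"x":0.002,"y":0.003,"z":0.063,"ax":0,"ay":0,"az":0}]'
python3 -m jog '[{"x":0,"y":0,"z":0.001,"ax":0,"ay":0,"az":0},{"x":0,"y":0,"z":0.001,"ax":0,"ay":0,"az":0},{"x":0,"y":0,"z":0.001,"ax":0,"ay":0,"az":0}]'
python3 -m jog '[{"x":0,"y":0,"z":0.001,"ax":0,"ay":0,"az":0},{"x":0,"y":0,"z":0.001,"ax":0,"ay":0,"az":0},{"x":0,"y":0,"z":0.001,"ax":0,"ay":0,"az":0}]'
```

```text
t: 24.05
eef_pos: [0.4653, 0.325, 0.0722]
tool_rot: [0.0, 0.087, 0.996, 0.0]
contact_force: [0.4, -0.0, -5.0]
gripper_width: 0.45
grasp_force: 61.2
t: 24.35
eef_pos: [0.465, 0.3248, 0.0709]
tool_rot: [0.0, 0.087, 0.996, 0.0]
contact_force: [0.2, -0.4, -5.1]
gripper_width: 0.447
grasp_force: 61.2
t: 24.65
eef_pos: [0.4651, 0.3248, 0.0698]
tool_rot: [0.0, 0.087, 0.996, 0.0]
contact_force: [-1.1, -0.1, -4.4]
gripper_width: 0.451
grasp_force: 61.3
```

```bash
python3 -m jog '[{"x":0,"y":0,"z":0.001,"ax":0,"ay":0,"az":0},{"x":0,"y":0,"z":0.001,"ax":0,"ay":0,"az":0},{"x":0,"y":0,"z":0.001,"ax":0,"ay":0,"az":0}]'
python3 -m jog '[{"x":0,"y":0,"z":0,"ax":0,"ay":0,"az":0},{"x":0,"y":0,"z":0,"ax":0,"ay":0,"az":0},{"x":0,"y":0,"z":0,"ax":0,"ay":0,"az":0},{"x":0,"y":0,"z":0,"ax":0,"ay":0,"az":0},{"x":0,"y":0,"z":0,"ax":0,"ay":0,"az":0},{"x":0,"y":0,"z":0,"ax":0,"ay":0,"az":0},{"x":0,"y":0,"z":-0.02,"ax":0,"ay":0,"az":0},{"x":0,"y":0,"z":-0.05,"ax":0,"ay":0,"az":0},{"x":0,"y":0,"z":-0.09,"ax":0,"ay":0,"az":0},{"x":0,"y":0,"z":-0.12,"ax":0,"ay":0,"az":0},{"x":0,"y":-0.03,"z":-0.13,"ax":0,"ay":0,"az":0},{"x":0,"y":-0.08,"z":-0.13,"ax":0,"ay":0,"az":0}]' 1
python3 -m jog '[{"x":0,"y":-0.05,"z":0,"ax":0,"ay":0,"az":0},{"x":0,"y":-0.1,"z":0,"ax":0,"ay":0,"az":0},{"x":0,"y":-0.15,"z":0,"ax":0,"ay":0,"az":0},{"x":0,"y":-0.15,"z":0,"ax":0,"ay":0,"az":0}]'
python3 -c "
from h import *
look('top','t5.png',(70,140,198,268),4)
go((.48,-.309,.19),(.48,-.309,.056),yaw=83)"
```

```text
t: 24.95
eef_pos: [0.4651, 0.3248, 0.0697]
tool_rot: [0.0, 0.087, 0.996, 0.0]
contact_force: [-2.7, -1.4, 5.9]
gripper_width: 0.45
grasp_force: 62.4
t: 26.15
eef_pos: [0.4523, 0.249, 0.201]
tool_rot: [0.002, 0.084, 0.996, 0.002]
contact_force: [1.1, -1.3, -0.9]
gripper_width: 1.001
grasp_force: 0.0
t: 26.55
eef_pos: [0.4235, 0.0916, 0.1985]
tool_rot: [-0.001, 0.091, 0.996, -0.001]
contact_force: [1.0, 0.0, 0.2]
gripper_width: 1.0
grasp_force: 0.0
t 26.6 p [0.4246 0.0951 0.1989] yaw [[-0.984, 0.179, -0.0], [0.179, 0.984, 0.0], [0.0, 0.0, -1.0]] q [-0.6   0.11  0.25  2.15 -0.04  0.88  1.07] g 1.001 0.0
  to (0.48, -0.309, 0.19) tool shift [-0.1268 -0.3877  0.0088]
  to (0.48, -0.309, 0.056) tool shift [-0.1268 -0.3877  0.1428]
  az -0.058
```

View pics/t5.png

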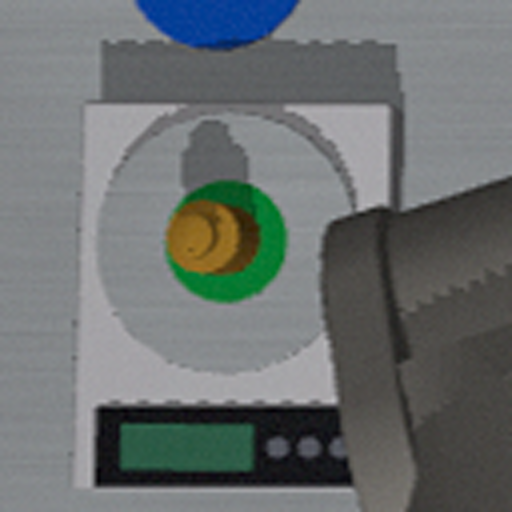

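The weight stands on the pan, with its knob at crop (195,238) and the circle centre at (227,241). I'll check the offset after parallax while going for the yellow jar.

```bash
python3 -c "
from h import *
print(pix2w('top',118.4,199.1,.12),pix2w('top',126.4,199.9,.058))"
python3 -m jog '[{"x":-0.008,"y":-0.024,"z":0,"ax":0,"ay":0,"az":0},{"x":-0.02,"y":-0.065,"z":0,"ax":0,"ay":0,"az":-0.02},{"x":-0.035,"y":-0.11,"z":0,"ax":0,"ay":0,"az":-0.03},{"x":-0.05,"y":-0.155,"z":0,"ax":0,"ay":0,"az":-0.04},{"x":-0.065,"y":-0.2,"z":0,"ax":0,"ay":0,"az":-0.058},{"x":-0.08,"y":-0.245,"z":0,"ax":0,"ay":0,"az":-0.058},{"x":-0.095,"y":-0.29,"z":0,"ax":0,"ay":0,"az":-0.058},{"x":-0.11,"y":-0.335,"z":0,"ax":0,"ay":0,"az":-0.058},{"x":-0.122,"y":-0.37,"z":0,"ax":0,"ay":0,"az":-0.058},{"x":-0.127,"y":-0.388,"z":0.01,"ax":0,"ay":0,"az":-0.058},{"x":-0.127,"y":-0.388,"z":0.03,"ax":0,"ay":0,"az":-0.058},{"x":-0.127,"y":-0.388,"z":0.03,"ax":0,"ay":0,"az":-0.058}]' 1 40
python3 -c "
from h import *
go((.48,-.309,.056),yaw=83)"
```

```text
[0.46504785 0.31942719 0.12      ] [0.4657169  0.32135138 0.058     ]
t: 27.8
eef_pos: [0.4828, -0.3047, 0.1662]
tool_rot: [-0.002, 0.058, 0.998, 0.001]
contact_force: [-0.4, 0.1, -0.2]
gripper_width: 0.997
grasp_force: 0.0
t 27.8 p [ 0.4828 -0.3047  0.1662] yaw [[-0.993, 0.115, -0.004], [0.115, 0.993, 0.002], [0.004, 0.001, -1.0]] q [ 0.07  0.41  0.49  1.89 -0.24  0.9   2.14] g 0.997 0.0
  to (0.48, -0.309, 0.056) tool shift [ 0.0018 -0.0048  0.1102]
  az 0.007
```

The weight is within about 3 mm of the pan centre.

```bash
python3 -m jog '[{"x":0.002,"y":-0.004,"z":0.02,"ax":0,"ay":0,"az":0},{"x":0.002,"y":-0.004,"z":0.055,"ax":0,"ay":0,"az":0},{"x":0.002,"y":-0.004,"z":0.09,"ax":0,"ay":0,"az":0},{"x":0.002,"y":-0.004,"z":0.106,"ax":0,"ay":0,"az":0},{"x":0.002,"y":-0.004,"z":0.11,"ax":0,"ay":0,"az":0},{"x":0.002,"y":-0.004,"z":0.11,"ax":0,"ay":0,"az":0}]' 1 40
python3 -m jog '[{"x":0,"y":0,"z":0,"ax":0,"ay":0,"az":0},{"x":0,"y":0,"z":0,"ax":0,"ay":0,"az":0},{"x":0,"y":0,"z":0,"ax":0,"ay":0,"az":0},{"x":0,"y":0,"z":0,"ax":0,"ay":0,"az":0},{"x":0,"y":0,"z":0,"ax":0,"ay":0,"az":0},{"x":0,"y":0,"z":0,"ax":0,"ay":0,"az":0},{"x":0,"y":0,"z":0,"ax":0,"ay":0,"az":0}]' 0 40
python3 -m jog '[{"x":0,"y":0,"z":-0.01,"ax":0,"ay":0,"az":0},{"x":0,"y":0,"z":-0.03,"ax":0,"ay":0,"az":0},{"x":0,"y":0,"z":-0.065,"ax":0,"ay":0,"az":0},{"x":0,"y":0,"z":-0.1,"ax":0,"ay":0,"az":0},{"x":0,"y":0,"z":-0.12,"ax":0,"ay":0,"az":0},{"x":0,"y":0,"z":-0.12,"ax":0,"ay":0,"az":0}]'
python3 -c "
from h import *
go((.5455,-.003,.0585),yaw=80)"
```

```text
t: 28.4
eef_pos: [0.4816, -0.3089, 0.0589]
tool_rot: [-0.0, 0.057, 0.998, 0.0]
contact_force: [-0.2, -0.7, 0.4]
gripper_width: 1.004
grasp_force: 0.0
t: 29.1
eef_pos: [0.4819, -0.31, 0.0603]
tool_rot: [0.001, 0.058, 0.998, -0.0]
contact_force: [-0.8, 2.1, 5.9]
gripper_width: 0.691
grasp_force: 42.1
t: 29.7
eef_pos: [0.4823, -0.3109, 0.1823]
tool_rot: [0.003, 0.058, 0.998, -0.001]
contact_force: [1.3, 0.3, -2.5]
gripper_width: 0.691
grasp_force: 43.9
t 29.7 p [ 0.4823 -0.3109  0.1823] yaw [[-0.993, 0.116, 0.006], [0.116, 0.993, -0.002], [-0.006, -0.002, -1.0]] q [ 0.07  0.39  0.5   1.88 -0.23  0.92  2.14] g 0.691 43.9
  to (0.5455, -0.003, 0.0585) tool shift [-0.0263  0.3133  0.1235]
  az 0.058
```

```bash
python3 -m jog '[{"x":-0.001,"y":0.01,"z":0,"ax":0,"ay":0,"az":0},{"x":-0.003,"y":0.035,"z":0,"ax":0,"ay":0,"az":0.01},{"x":-0.007,"y":0.07,"z":0,"ax":0,"ay":0,"az":0.02},{"x":-0.01,"y":0.11,"z":0,"ax":0,"ay":0,"az":0.03},{"x":-0.014,"y":0.15,"z":0.01,"ax":0,"ay":0,"az":0.04},{"x":-0.018,"y":0.19,"z":0.02,"ax":0,"ay":0,"az":0.058},{"x":-0.021,"y":0.23,"z":0.03,"ax":0,"ay":0,"az":0.058},{"x":-0.024,"y":0.265,"z":0.045,"ax":0,"ay":0,"az":0.058},{"x":-0.026,"y":0.29,"z":0.06,"ax":0,"ay":0,"az":0.058},{"x":-0.028,"y":0.306,"z":0.075,"ax":0,"ay":0,"az":0.058},{"x":-0.028,"y":0.313,"z":0.09,"ax":0,"ay":0,"az":0.058},{"x":-0.028,"y":0.313,"z":0.1,"ax":0,"ay":0,"az":0.058}]'
python3 -m jog '[{"x":0,"y":0,"z":0,"ax":0,"ay":0,"az":0},{"x":0,"y":0,"z":0,"ax":0,"ay":0,"az":0}]'
python3 -c "
from h import *
go((.547,-.003,.062),yaw=80)"
```

```text
t: 30.9
eef_pos: [0.5436, -0.0016, 0.0767]
tool_rot: [-0.001, 0.086, 0.996, -0.0]
contact_force: [-0.4, 0.3, -2.3]
gripper_width: 0.692
grasp_force: 43.9
t: 31.1
eef_pos: [0.5445, -0.004, 0.0787]
tool_rot: [-0.0, 0.088, 0.996, -0.0]
contact_force: [1.0, -0.2, -1.6]
gripper_width: 0.691
grasp_force: 43.9
t 31.1 p [ 0.5445 -0.004   0.0787] yaw [[-0.984, 0.176, -0.0], [0.176, 0.984, -0.001], [0.0, -0.001, -1.0]] q [-0.41  0.49  0.38  2.01 -0.28  0.69  1.55] g 0.691 43.9
  to (0.547, -0.003, 0.062) tool shift [-0.0023  0.0014  0.0167]
  az -0.002
```

Lower and release yellow, then go for blue (closing along the tray's long axis).

```bash
python3 -m jog '[{"x":-0.002,"y":0.001,"z":0.006,"ax":0,"ay":0,"az":0},{"x":-0.002,"y":0.001,"z":0.012,"ax":0,"ay":0,"az":0},{"x":-0.002,"y":0.001,"z":0.016,"ax":0,"ay":0,"az":0},{"x":-0.002,"y":0.001,"z":0.017,"ax":0,"ay":0,"az":0},{"x":-0.002,"y":0.001,"z":0.017,"ax":0,"ay":0,"az":0}]'
python3 -m jog '[{"x":0,"y":0,"z":0,"ax":0,"ay":0,"az":0},{"x":0,"y":0,"z":0,"ax":0,"ay":0,"az":0},{"x":0,"y":0,"z":0,"ax":0,"ay":0,"az":0},{"x":0,"y":0,"z":0,"ax":0,"ay":0,"az":0},{"x":0,"y":0,"z":0,"ax":0,"ay":0,"az":0},{"x":0,"y":0,"z":-0.02,"ax":0,"ay":0,"az":0},{"x":0,"y":0,"z":-0.06,"ax":0,"ay":0,"az":0},{"x":0,"y":0,"z":-0.1,"ax":0,"ay":0,"az":0},{"x":0,"y":0,"z":-0.13,"ax":0,"ay":0,"az":0},{"x":0,"y":0,"z":-0.13,"ax":0,"ay":0,"az":0}]' 1
python3 -c "
from h import *
go((.398,-.301,.188),(.398,-.301,.056),yaw=-6.2)"
```

```text
t: 31.6
eef_pos: [0.5471, -0.0016, 0.0623]
tool_rot: [0.0, 0.087, 0.996, 0.0]
contact_force: [-1.8, 0.4, 5.6]
gripper_width: 0.695
grasp_force: 44.3
t: 32.6
eef_pos: [0.5497, -0.0015, 0.196]
tool_rot: [0.004, 0.087, 0.996, 0.001]
contact_force: [1.1, 0.5, -0.1]
gripper_width: 0.998
grasp_force: 0.0
t 32.6 p [ 0.5497 -0.0015  0.196 ] yaw [[-0.985, 0.173, 0.008], [0.173, 0.985, 0.002], [-0.008, 0.003, -1.0]] q [-0.48  0.32  0.46  1.92 -0.18  0.92  1.46] g 0.998 0.0
  to (0.398, -0.301, 0.188) tool shift [ 0.0976 -0.3213  0.0063]
  to (0.398, -0.301, 0.056) tool shift [ 0.0986 -0.3217  0.1383]
  az 1.505
```

```bash
python3 -m jog '[{"x":0.006,"y":-0.02,"z":0,"ax":0,"ay":0,"az":0.1},{"x":0.015,"y":-0.05,"z":0,"ax":0,"ay":0,"az":0.24},{"x":0.026,"y":-0.085,"z":0,"ax":0,"ay":0,"az":0.38},{"x":0.037,"y":-0.12,"z":0,"ax":0,"ay":0,"az":0.52},{"x":0.048,"y":-0.155,"z":0,"ax":0,"ay":0,"az":0.66},{"x":0.059,"y":-0.19,"z":0,"ax":0,"ay":0,"az":0.8},{"x":0.07,"y":-0.225,"z":0,"ax":0,"ay":0,"az":0.94},{"x":0.08,"y":-0.26,"z":0,"ax":0,"ay":0,"az":1.08},{"x":0.09,"y":-0.29,"z":0,"ax":0,"ay":0,"az":1.22},{"x":0.096,"y":-0.312,"z":0,"ax":0,"ay":0,"az":1.36},{"x":0.098,"y":-0.321,"z":0.01,"ax":0,"ay":0,"az":1.5},{"x":0.098,"y":-0.321,"z":0.02,"ax":0,"ay":0,"az":1.505}]' 1 40
python3 -m jog '[{"x":0,"y":0,"z":0,"ax":0,"ay":0,"az":0},{"x":0,"y":0,"z":0,"ax":0,"ay":0,"az":0}]'
python3 -c "
from h import *
look('wrist','w6.png')
go((.398,-.301,.056),yaw=-6.2)"
```

```text
t: 33.8
eef_pos: [0.3938, -0.3018, 0.1709]
tool_rot: [0.0, 0.746, 0.666, -0.001]
contact_force: [-0.2, 0.5, -0.0]
gripper_width: 1.002
grasp_force: 0.0
t: 34.0
eef_pos: [0.3949, -0.2996, 0.1711]
tool_rot: [-0.001, 0.743, 0.669, -0.0]
contact_force: [-0.4, -0.3, 1.3]
gripper_width: 1.001
grasp_force: 0.0
t 34.05 p [ 0.3953 -0.2998  0.1715] yaw [[0.104, 0.995, -0.0], [0.995, -0.104, 0.0], [0.0, -0.0, -1.0]] q [-0.19  0.35  0.88  2.08 -0.36  0.87  0.79] g 1.004 0.0
  to (0.398, -0.301, 0.056) tool shift [-0.001   0.0029  0.1155]
  az 0.004
```

View pics/w6.png

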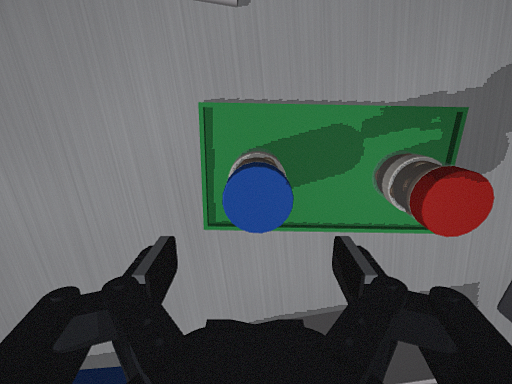

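The blue (258,197) and red (451,200) jars stand upright in the tray, and the blue one is centred between the fingers. I'm descending.

```bash
python3 -m jog '[{"x":-0.001,"y":0.003,"z":0.02,"ax":0,"ay":0,"az":0},{"x":-0.001,"y":0.003,"z":0.055,"ax":0,"ay":0,"az":0},{"x":-0.001,"y":0.003,"z":0.09,"ax":0,"ay":0,"az":0},{"x":-0.001,"y":0.003,"z":0.11,"ax":0,"ay":0,"az":0},{"x":-0.001,"y":0.003,"z":0.114,"ax":0,"ay":0,"az":0},{"x":-0.001,"y":0.003,"z":0.114,"ax":0,"ay":0,"az":0}]' 1 40
python3 -m jog '[{"x":0,"y":0,"z":0,"ax":0,"ay":0,"az":0},{"x":0,"y":0,"z":0,"ax":0,"ay":0,"az":0},{"x":0,"y":0,"z":0,"ax":0,"ay":0,"az":0},{"x":0,"y":0,"z":0,"ax":0,"ay":0,"az":0},{"x":0,"y":0,"z":0,"ax":0,"ay":0,"az":0},{"x":0,"y":0,"z":0,"ax":0,"ay":0,"az":0},{"x":0,"y":0,"z":0,"ax":0,"ay":0,"az":0}]' 0 40
python3 -m jog '[{"x":0,"y":0,"z":-0.01,"ax":0,"ay":0,"az":0},{"x":0,"y":0,"z":-0.03,"ax":0,"ay":0,"az":0},{"x":0,"y":0,"z":-0.065,"ax":0,"ay":0,"az":0},{"x":0,"y":0,"z":-0.1,"ax":0,"ay":0,"az":0},{"x":0,"y":0,"z":-0.13,"ax":0,"ay":0,"az":0},{"x":0,"y":0,"z":-0.14,"ax":0,"ay":0,"az":0},{"x":0,"y":0,"z":-0.14,"ax":0,"ay":0,"az":0},{"x":0,"y":0,"z":-0.14,"ax":0,"ay":0,"az":0}]'
python3 -c "
from h import *
go((.6215,.054,.2),yaw=-8)"
```

```text
t: 34.65
eef_pos: [0.398, -0.3017, 0.0579]
tool_rot: [-0.0, 0.744, 0.668, -0.0]
contact_force: [0.0, 0.7, 0.2]
gripper_width: 0.998
grasp_force: 0.0
t: 35.35
eef_pos: [0.3984, -0.3023, 0.059]
tool_rot: [0.001, 0.744, 0.668, 0.001]
contact_force: [-1.0, -0.0, 5.0]
gripper_width: 0.696
grasp_force: 41.7
t: 36.15
eef_pos: [0.3972, -0.301, 0.1968]
tool_rot: [-0.001, 0.744, 0.668, 0.0]
contact_force: [-0.3, -0.2, -2.9]
gripper_width: 0.692
grasp_force: 44.5
t 36.15 p [ 0.3972 -0.301   0.1968] yaw [[0.107, 0.994, -0.001], [0.994, -0.107, 0.001], [0.001, -0.001, -1.0]] q [-0.23  0.32  0.92  2.05 -0.32  0.92  0.76] g 0.692 44.5
  to (0.6215, 0.054, 0.2) tool shift [ 0.377   0.1849 -0.003 ]
  az 0.032
```

```bash
python3 -m jog '[{"x":0.009,"y":0.004,"z":0,"ax":0,"ay":0,"az":0},{"x":0.03,"y":0.015,"z":0,"ax":0,"ay":0,"az":0},{"x":0.064,"y":0.031,"z":0,"ax":0,"ay":0,"az":0.01},{"x":0.1,"y":0.049,"z":0,"ax":0,"ay":0,"az":0.02},{"x":0.138,"y":0.067,"z":0,"ax":0,"ay":0,"az":0.03},{"x":0.176,"y":0.086,"z":0,"ax":0,"ay":0,"az":0.03},{"x":0.214,"y":0.105,"z":0,"ax":0,"ay":0,"az":0.03},{"x":0.252,"y":0.123,"z":0,"ax":0,"ay":0,"az":0.03},{"x":0.29,"y":0.142,"z":0,"ax":0,"ay":0,"az":0.03},{"x":0.328,"y":0.161,"z":0,"ax":0,"ay":0,"az":0.03},{"x":0.358,"y":0.176,"z":0,"ax":0,"ay":0,"az":0.03},{"x":0.377,"y":0.185,"z":0,"ax":0,"ay":0,"az":0.032}]'
python3 -m jog '[{"x":0,"y":0,"z":0,"ax":0,"ay":0,"az":0},{"x":0,"y":0,"z":0.02,"ax":0,"ay":0,"az":0},{"x":0,"y":0,"z":0.05,"ax":0,"ay":0,"az":0},{"x":0,"y":0,"z":0.08,"ax":0,"ay":0,"az":0},{"x":0,"y":0,"z":0.105,"ax":0,"ay":0,"az":0},{"x":0,"y":0,"z":0.115,"ax":0,"ay":0,"az":0},{"x":0,"y":0,"z":0.115,"ax":0,"ay":0,"az":0},{"x":0,"y":0,"z":0.115,"ax":0,"ay":0,"az":0}]'
python3 -c "
from h import *
go((.6215,.054,.061),yaw=-8)"
```

```text
t: 37.35
eef_pos: [0.6226, 0.0576, 0.1953]
tool_rot: [-0.001, 0.753, 0.657, -0.001]
contact_force: [-0.2, -0.7, -3.5]
gripper_width: 0.688
grasp_force: 44.5
t: 38.15
eef_pos: [0.6226, 0.0526, 0.0832]
tool_rot: [0.0, 0.755, 0.656, 0.0]
contact_force: [0.9, -0.3, -2.6]
gripper_width: 0.695
grasp_force: 44.5
t 38.15 p [0.6226 0.0526 0.0832] yaw [[0.14, 0.99, 0.0], [0.99, -0.14, -0.0], [-0.0, 0.001, -1.0]] q [-0.68  0.67  0.7   1.83 -0.57  0.85  0.16] g 0.695 44.5
  to (0.6215, 0.054, 0.061) tool shift [ 0.0013 -0.0013  0.0222]
  az -0.001
```

```bash
python3 -m jog '[{"x":0.001,"y":-0.001,"z":0.008,"ax":0,"ay":0,"az":0},{"x":0.001,"y":-0.001,"z":0.015,"ax":0,"ay":0,"az":0},{"x":0.001,"y":-0.001,"z":0.02,"ax":0,"ay":0,"az":0},{"x":0.001,"y":-0.001,"z":0.023,"ax":0,"ay":0,"az":0},{"x":0.001,"y":-0.001,"z":0.023,"ax":0,"ay":0,"az":0}]'
python3 -m jog '[{"x":0,"y":0,"z":0,"ax":0,"ay":0,"az":0},{"x":0,"y":0,"z":0,"ax":0,"ay":0,"az":0},{"x":0,"y":0,"z":0,"ax":0,"ay":0,"az":0},{"x":0,"y":0,"z":0,"ax":0,"ay":0,"az":0},{"x":0,"y":0,"z":0,"ax":0,"ay":0,"az":0},{"x":0,"y":0,"z":-0.02,"ax":0,"ay":0,"az":0},{"x":0,"y":0,"z":-0.06,"ax":0,"ay":0,"az":0},{"x":0,"y":0,"z":-0.1,"ax":0,"ay":0,"az":0},{"x":0,"y":0,"z":-0.13,"ax":0,"ay":0,"az":0},{"x":0,"y":0,"z":-0.13,"ax":0,"ay":0,"az":0}]' 1
python3 -c "
from h import *
go((.564,-.319,.18),(.564,-.319,.056),yaw=-6.2)"
```

```text
t: 38.65
eef_pos: [0.6213, 0.0544, 0.0611]
tool_rot: [-0.001, 0.755, 0.656, 0.0]
contact_force: [-6.5, 0.8, 12.7]
gripper_width: 0.69
grasp_force: 45.6
t: 39.65
eef_pos: [0.6242, 0.0536, 0.1942]
tool_rot: [0.002, 0.755, 0.656, 0.003]
contact_force: [-0.6, -0.5, 0.8]
gripper_width: 0.998
grasp_force: 0.0
t 39.65 p [0.6242 0.0536 0.1942] yaw [[0.14, 0.99, 0.008], [0.99, -0.14, 0.001], [0.002, 0.007, -1.0]] q [-0.76  0.54  0.81  1.76 -0.45  1.03  0.08] g 0.998 0.0
  to (0.564, -0.319, 0.18) tool shift [-0.3774 -0.0075  0.0132]
  to (0.564, -0.319, 0.056) tool shift [-0.3777 -0.0084  0.1372]
  az -0.032
```

```bash
python3 -m jog '[{"x":-0.02,"y":0,"z":0,"ax":0,"ay":0,"az":0},{"x":-0.06,"y":-0.001,"z":0,"ax":0,"ay":0,"az":-0.01},{"x":-0.105,"y":-0.002,"z":0,"ax":0,"ay":0,"az":-0.02},{"x":-0.15,"y":-0.003,"z":0,"ax":0,"ay":0,"az":-0.03},{"x":-0.2,"y":-0.004,"z":0,"ax":0,"ay":0,"az":-0.032},{"x":-0.25,"y":-0.006,"z":0,"ax":0,"ay":0,"az":-0.032},{"x":-0.3,"y":-0.007,"z":0,"ax":0,"ay":0,"az":-0.032},{"x":-0.345,"y":-0.008,"z":0,"ax":0,"ay":0,"az":-0.032},{"x":-0.37,"y":-0.008,"z":0.01,"ax":0,"ay":0,"az":-0.032},{"x":-0.377,"y":-0.008,"z":0.02,"ax":0,"ay":0,"az":-0.032},{"x":-0.377,"y":-0.008,"z":0.03,"ax":0,"ay":0,"az":-0.032},{"x":-0.377,"y":-0.008,"z":0.03,"ax":0,"ay":0,"az":-0.032}]' 1 40
python3 -m jog '[{"x":0,"y":0,"z":0,"ax":0,"ay":0,"az":0},{"x":0,"y":0,"z":0,"ax":0,"ay":0,"az":0}]'
python3 -c "
from h import *
go((.564,-.319,.058),yaw=-6.2)"
```

```text
t: 40.85
eef_pos: [0.5606, -0.3154, 0.1572]
tool_rot: [-0.002, 0.744, 0.669, -0.0]
contact_force: [0.1, 0.7, 0.5]
gripper_width: 1.0
grasp_force: 0.0
t: 41.05
eef_pos: [0.5618, -0.3166, 0.1599]
tool_rot: [0.0, 0.743, 0.669, 0.0]
contact_force: [0.8, 0.0, 0.1]
gripper_width: 1.001
grasp_force: 0.0
t 41.05 p [ 0.5618 -0.3166  0.1599] yaw [[0.105, 0.994, 0.0], [0.994, -0.105, 0.0], [0.0, 0.0, -1.0]] q [-0.11  0.61  0.76  1.74 -0.49  1.    0.73] g 1.001 0.0
  to (0.564, -0.319, 0.058) tool shift [-0.0022  0.0024  0.1019]
  az 0.003
```

```bash
python3 -m jog '[{"x":-0.001,"y":0.002,"z":0.02,"ax":0,"ay":0,"az":0},{"x":-0.001,"y":0.002,"z":0.055,"ax":0,"ay":0,"az":0},{"x":-0.001,"y":0.002,"z":0.085,"ax":0,"ay":0,"az":0},{"x":-0.001,"y":0.002,"z":0.098,"ax":0,"ay":0,"az":0},{"x":-0.001,"y":0.002,"z":0.102,"ax":0,"ay":0,"az":0},{"x":-0.001,"y":0.002,"z":0.102,"ax":0,"ay":0,"az":0}]' 1 40
python3 -m jog '[{"x":0,"y":0,"z":0,"ax":0,"ay":0,"az":0},{"x":0,"y":0,"z":0,"ax":0,"ay":0,"az":0},{"x":0,"y":0,"z":0,"ax":0,"ay":0,"az":0},{"x":0,"y":0,"z":0,"ax":0,"ay":0,"az":0},{"x":0,"y":0,"z":0,"ax":0,"ay":0,"az":0},{"x":0,"y":0,"z":0,"ax":0,"ay":0,"az":0},{"x":0,"y":0,"z":0,"ax":0,"ay":0,"az":0}]' 0 40
python3 -m jog '[{"x":0,"y":0,"z":-0.01,"ax":0,"ay":0,"az":0},{"x":0,"y":0,"z":-0.03,"ax":0,"ay":0,"az":0},{"x":0,"y":0,"z":-0.06,"ax":0,"ay":0,"az":0},{"x":0,"y":0,"z":-0.08,"ax":0,"ay":0,"az":0},{"x":0,"y":0,"z":-0.08,"ax":0,"ay":0,"az":0},{"x":0,"y":0,"z":-0.08,"ax":0,"ay":0,"az":0}]'
python3 -c "
from h import *
go((.6,-.081,.13),yaw=-8)"
```

```text
t: 41.65
eef_pos: [0.5633, -0.3194, 0.0584]
tool_rot: [0.0, 0.744, 0.668, 0.0]
contact_force: [0.2, -0.4, 0.4]
gripper_width: 1.0
grasp_force: 0.0
t: 42.35
eef_pos: [0.5635, -0.3199, 0.0593]
tool_rot: [0.001, 0.744, 0.668, 0.001]
contact_force: [-1.7, 1.1, 5.7]
gripper_width: 0.7
grasp_force: 42.4
t: 42.95
eef_pos: [0.5626, -0.3188, 0.1375]
tool_rot: [-0.0, 0.744, 0.668, 0.0]
contact_force: [-0.8, 0.4, -3.8]
gripper_width: 0.694
grasp_force: 44.2
t 42.95 p [ 0.5626 -0.3188  0.1375] yaw [[0.108, 0.994, 0.0], [0.994, -0.108, 0.001], [0.001, 0.0, -1.0]] q [-0.09  0.64  0.74  1.75 -0.51  0.96  0.75] g 0.694 44.2
  to (0.6, -0.081, 0.13) tool shift [0.2404 0.0116 0.0076]
  az 0.032
```

```bash
python3 -m jog '[{"x":0.01,"y":0.001,"z":0,"ax":0,"ay":0,"az":0},{"x":0.035,"y":0.002,"z":0,"ax":0,"ay":0,"az":0.01},{"x":0.07,"y":0.003,"z":0,"ax":0,"ay":0,"az":0.02},{"x":0.11,"y":0.005,"z":0,"ax":0,"ay":0,"az":0.03},{"x":0.15,"y":0.007,"z":0,"ax":0,"ay":0,"az":0.032},{"x":0.185,"y":0.009,"z":0,"ax":0,"ay":0,"az":0.032},{"x":0.215,"y":0.01,"z":0.01,"ax":0,"ay":0,"az":0.032},{"x":0.235,"y":0.011,"z":0.025,"ax":0,"ay":0,"az":0.032},{"x":0.243,"y":0.011,"z":0.04,"ax":0,"ay":0,"az":0.032},{"x":0.243,"y":0.011,"z":0.055,"ax":0,"ay":0,"az":0.032},{"x":0.243,"y":0.011,"z":0.06,"ax":0,"ay":0,"az":0.032},{"x":0.243,"y":0.011,"z":0.06,"ax":0,"ay":0,"az":0.032}]'
python3 -m jog '[{"x":0,"y":0,"z":0,"ax":0,"ay":0,"az":0},{"x":0,"y":0,"z":0,"ax":0,"ay":0,"az":0}]'
python3 -c "
from h import *
go((.6,-.078,.061),yaw=-8)"
```

```text
t: 44.15
eef_pos: [0.5987, -0.0813, 0.0766]
tool_rot: [-0.0, 0.756, 0.655, -0.001]
contact_force: [0.4, 0.2, -3.2]
gripper_width: 0.697
grasp_force: 44.2
t: 44.35
eef_pos: [0.6003, -0.0802, 0.0785]
tool_rot: [0.001, 0.755, 0.655, 0.0]
contact_force: [0.2, -0.2, -2.9]
gripper_width: 0.688
grasp_force: 44.2
t 44.35 p [ 0.6003 -0.0802  0.0785] yaw [[0.141, 0.99, 0.001], [0.99, -0.141, -0.0], [-0.0, 0.001, -1.0]] q [-0.48  0.66  0.71  1.88 -0.58  0.82  0.4 ] g 0.688 44.2
  to (0.6, -0.078, 0.061) tool shift [ 0.0021 -0.0007  0.0175]
  az -0.002
```

```bash
python3 -m jog '[{"x":0.002,"y":0,"z":0.006,"ax":0,"ay":0,"az":0},{"x":0.002,"y":0,"z":0.012,"ax":0,"ay":0,"az":0},{"x":0.002,"y":0,"z":0.016,"ax":0,"ay":0,"az":0},{"x":0.002,"y":0,"z":0.018,"ax":0,"ay":0,"az":0},{"x":0.002,"y":0,"z":0.018,"ax":0,"ay":0,"az":0}]'
python3 -m jog '[{"x":0,"y":0,"z":0,"ax":0,"ay":0,"az":0},{"x":0,"y":0,"z":0,"ax":0,"ay":0,"az":0},{"x":0,"y":0,"z":0,"ax":0,"ay":0,"az":0},{"x":0,"y":0,"z":0,"ax":0,"ay":0,"az":0},{"x":0,"y":0,"z":0,"ax":0,"ay":0,"az":0},{"x":0,"y":0,"z":-0.02,"ax":0,"ay":0,"az":0},{"x":0,"y":0,"z":-0.06,"ax":0,"ay":0,"az":0},{"x":0,"y":0,"z":-0.1,"ax":0,"ay":0,"az":0},{"x":-0.03,"y":0,"z":-0.13,"ax":0,"ay":0,"az":0},{"x":-0.08,"y":0,"z":-0.13,"ax":0,"ay":0,"az":0},{"x":-0.13,"y":0,"z":-0.13,"ax":0,"ay":0,"az":0},{"x":-0.18,"y":0,"z":-0.13,"ax":0,"ay":0,"az":0}]' 1
python3 -m jog '[{"x":-0.05,"y":0,"z":0,"ax":0,"ay":0,"az":0},{"x":-0.1,"y":0,"z":0,"ax":0,"ay":0,"az":0},{"x":-0.12,"y":0,"z":0,"ax":0,"ay":0,"az":0},{"x":-0.12,"y":0,"z":0,"ax":0,"ay":0,"az":0}]'
python3 -c "
from h import *
look('top','t7.png',(80,95,340,265),3)"
```

```text
t: 44.85
eef_pos: [0.6, -0.0766, 0.0613]
tool_rot: [-0.001, 0.755, 0.656, 0.001]
contact_force: [-7.6, 3.1, 17.4]
gripper_width: 0.694
grasp_force: 46.0
t: 46.05
eef_pos: [0.5749, -0.2565, 0.1901]
tool_rot: [0.0, 0.754, 0.656, 0.0]
contact_force: [0.7, 1.0, -0.1]
gripper_width: 0.996
grasp_force: 0.0
t: 46.45
eef_pos: [0.5557, -0.3789, 0.19]
tool_rot: [0.001, 0.757, 0.653, -0.001]
contact_force: [-0.2, 0.2, 0.7]
gripper_width: 1.001
grasp_force: 0.0
```

View pics/t7.png

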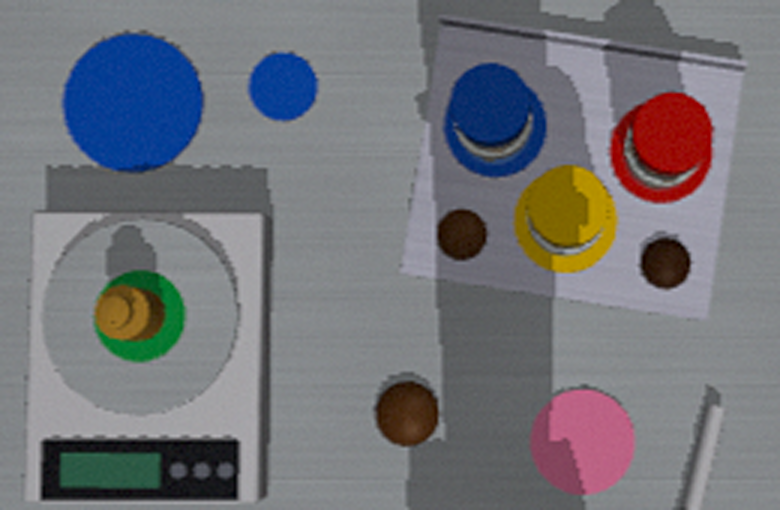

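Each jar stands on its own mat and the weight stands on the green circle. Lids in the crop are blue (491,102), red (673,132) and yellow (568,203).

```bash
python3 -c "
from h import *
T=lambda u,v,z: pix2w('top',80+u/3-.3,95+v/3-.3,z)[:2]
for n,a,m in [('b',(491,102),(.6215,.0542)),('r',(673,132),(.6003,-.0812)),('y',(568,203),(.5452,-.003))]:
  p=T(*a,.107); print(n,p.round(4),(p-m).round(4))
st()"
```

```text
b [0.6209 0.0535] [-0.0006 -0.0007]
r [ 0.599  -0.0799] [-0.0013  0.0013]
y [ 0.5465 -0.003 ] [0.0013 0.    ]
t 46.5 p [ 0.5571 -0.3759  0.1896] yaw [[0.143, 0.99, -0.0], [0.99, -0.143, -0.001], [-0.001, -0.0, -1.0]] q [-0.02  0.63  0.79  1.64 -0.49  1.08  0.77] g 1.003 0.0
```

All within 2 mm of their mats, so I'm handing in.

```bash
python3 -c "
from station import *
print(hand_in())"
```

```text
the job is handed in; nothing more can be done
None
```

The job is handed in at about 46 s of the 134 s allowed: the last top view puts the weight within about 3 mm of the pan centre and each jar within 2 mm of its own mat's centre, all upright and released; the hand-in returned no verdict.

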